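# Unhood the slide rack and hold it up over its tray

### The job

Take the clear dust hood off the slide rack by the tab on top, and hang it by its handle on the hook of the stand so that it hangs there by itself. Then grip the slide rack by its handle, lift it about 10 cm straight up out of the tray and finish while holding it there over the tray, still and level. Keep the rack from tipping on the way and leave the other things on the bench alone.

Things in the scene. Friction and masses are not known exactly. Their poses are not given: they have to be found in the camera images.
- hood_tab (a point): Grip tab of the clear dust hood, 14 (x) by 24 (y) by 36 mm high, grey, upright on the hood's handle; this point is on its axis, 16 mm below its top, 152 mm above the hood's lower edge. The hood: a loose clear box 112x132 mm (x, y), 76 mm high, walls 3 mm, open below, about 0.16 kg, standing in the tray over the rack. Axes as the hood's, z up.
- hood_bar (a point): Middle of the underside of the level bar of the hood's arched steel handle, 26 mm below hood_tab; it shall rest on the hook. The bar is round, 8 mm thick, along the hood's y, between two uprights 80 mm apart; 50 mm free height between it and the hood's roof, 126 mm from it to the hood's lower edge. The tab stands on it. Axes as the hood's.
- hook_seat (a point): Lowest place of the hook, on top of its 8 mm steel arm, 179 mm above the bench, on a fixed stand. z up; the open upturned end points along -x of this frame. The bar goes on crosswise (along this frame's y): the tip passes under the bar through the handle, then the bar is lowered. The post, 14 mm thick, 193 mm high, is 85 mm away along +x; the arm climbs 8 mm to it.
- hook_tip (a point): Top of the hook's upturned end, 24 mm from hook_seat along -x and 16 mm above it. The stand's foot is a grey plate 130x90 mm, 10 mm thick, below the hook. Axes as hook_seat.
- rack_grip (a point): Centre of the grey grip bar on the arched wire handle of the white slide rack: 14 (x) by 60 (y) by 14 mm high, 58 mm above the rack's underside. The rack is loose, 84x104 mm (x, y), body 30 mm high, handle 105 mm wide along y, about 0.2 kg; its ten glass slides are fixed in it. It stands in the tray under the hood, turned like it within 5 deg. z up.
- tray_floor (a point): Middle of the floor of the fixed steel drip tray, an open tray 136x156 mm (its x, y), floor 4 mm and rim 12 mm above the bench, walls 4 mm. The rack and the hood stand on its floor. z up.
- marker: white marker pen, 17x138x18 mm, lying between the tray and the stand; a bystander; origin at the middle of its underside.
- forceps: thin metal forceps, 16x128x11 mm, lying between and behind the tray and the stand; a bystander; origin at the middle of its underside.
- timer: small white bench timer, 62x66x18 mm, flat on the bench behind; a bystander; origin at the middle of its underside.
- calculator: desk calculator, 140x78x14 mm, flat on the bench behind; a bystander (to its right a bench-top analyser, some 0.4 m high, fills the bench beyond y = -0.30 and x = 0.47: keep the arm clear of it); origin at the middle of its underside.
- stain: small brown bottle with a screw cap, 38x39x70 mm, upright at the left; a bystander; origin at the middle of its underside.
Not all that is in view belongs to the job. What is shaped like the part that bears hook_seat but turquoise is not meant.

How it is judged (in metres and radians):
On the way:
1. the hood hangs by its handle bar on the hook, let go and quiet, while the rack still stands in the tray (horizontal distance between hood_bar and hook_seat below 0.035 m and z of hood_bar in the frame of hook_seat between -0.008 and 0.02 m and angle between hood_bar's own z axis and vertical below 0.3 rad and contact force between hood and stand above 0.3 N and contact force between hood and the arm below 0.05 N and contact force between hood and the fingers below 0.05 N and linear speed of hood below 0.05 m/s and height (world z) of rack_grip below 0.075 m), for 0.3 s.
At the end, for the whole second after the job is handed in: Hood hangs by its bar on the hook (within 35 mm of the seat, tilt under 17 deg), untouched and at rest; rack held by the fingers alone, underside 5 to 20 cm above the tray floor, within 5 cm of over the tray's middle, tilt under 7 deg, slower than 3 cm/s and 0.2 rad/s (horizontal distance between hood_bar and hook_seat below 0.035 m and z of hood_bar in the frame of hook_seat between -0.008 and 0.02 m and angle between hood_bar's own z axis and vertical below 0.3 rad and contact force between hood and stand above 0.3 N and contact force between hood and the arm below 0.05 N and contact force between hood and the fingers below 0.05 N and linear speed of hood below 0.05 m/s and height (world z) of rack_grip between 0.113 and 0.265 m and horizontal distance between rack_grip and tray_floor below 0.05 m and angle between rack_grip's own z axis and vertical below 0.12 rad and linear speed of rack below 0.03 m/s and angular speed of rack below 0.2 rad/s and contact force between rack and the fingers above 1 N and contact force between rack and tray below 0.05 N and contact force between rack and hood below 0.05 N and contact force between rack and stand below 0.05 N); the arm keeps its last pose, push and grip.
It fails at once if the rack is tipped by more than 23 degrees (angle between rack_grip's own z axis and vertical above 0.4 rad).
It fails at once if a bystander is shifted by more than 3 cm (distance of any of marker, forceps, timer, calculator, stain from where it was at the start of the episode above 0.03 m).
It also fails if it takes over 59 s, if anything falls off the work surface, if the arm or the gripper's body presses on something with over 40 N, if the wrist force passes 120 N, or if a joint passes its speed limit or range.

### The arm

A 7-joint arm with a two-finger parallel gripper is mounted at the origin on a cart in front of the work surface, level with it; the furniture and walls round the work are solid. World frame = base frame: x ahead of the robot, y to its left, z up, the work surface at z = 0. Lengths are in mm, angles in rad, forces in N, time in s.
With the tool pointing down it reaches from about 400 to 875 mm from the base axis. Payload 4.4 kg.
Tool frame: the origin (TCP) lies at the very end of the fingers, on their centre line; the grasp point (between the pads) lies 19 mm behind it (grip_depth is the distance from the TCP to the grasp point, in mm); z points along the fingers, y is the direction in which the jaws open and shut (so a half turn about z gives the same grasp; the last joint's range is limited). The gripper opens to 85 mm and grips with 20 to 120 N. Pads are 22 mm wide; open, the fingers measure 114 mm over their backs; the gripper's body (76 mm by 85 mm) begins 54 mm behind the grasp point. The pads swing forward as they close: fully open they stand 13 mm farther back than shut.
Start: joints at [1.063, 0.628, 0.038, 1.517, -0.027, 0.996, -0.02], TCP at [277.947, -587.591, 231.313] pointing down, gripper open.
Joint ranges: [-3.06, 3.06], [-0.37, 2.12], [-1.25, 1.32], [0.18, 2.47], [-1.1, 4.24], [0.23, 1.98], [-2.94, 2.94]. Speed limits (rad/s): [2.57, 2.57, 3.14, 3.14, 3.14, 3.14, 3.14].

### API

Orientations are given as [roll, pitch, yaw] about the fixed x, y, z axes, in that order (R = Rz(yaw) Ry(pitch) Rx(roll)).
In Python, from cell import read_state, get_image, finish_job, recognise, outline_of, grip_depth gives the robot as it stands. The module is installed in compiled form; this text tells all that it offers.
- The arm moves only by the tool send_rows, never from a script. Its argument "rows" is a list of rows, each a list of 5 numbers: the gripper command: -1 is shut, 1 is fully open, values between are in proportion, then the shift along the tool's x, y, z in m, then the turn about the tool's z in rad. In form: [[claw, tx, ty, tz, roll], ...]. A call has 1 to 12 rows; each row shifts and turns the pose as measured when the row begins, along the tool's axes as they then stand; what a row does not reach is not made up. A row lasts 1/12 s, in which the tool goes at most 41.7 mm and 7.16 degrees, less where a joint would pass 70% of its speed; a pose out of reach is approached as far as the arm can. A call with a gripper value outside its range is refused whole. The fingers move at their own pace and stop on an object; the grip force is fixed at half the most. Time passes only in rows, so rows that do not move let the fingers close. It gives the time, the measured TCP pose, the force and the opening at its end, in the units of the state.
- read_state(): the state, without advancing time (a new reading comes with each control period).
- get_image(name): name is "scene" or "top" or "wrist"; returns a dict with "image" (480x640x3 uint8, blue, green, red), "z_map" (480x640 float32, mm along the optical axis (not along the pixel's ray), 0 where there is no reading), "K" (3x3 intrinsics, pixels), "dist" ([k1, k2, p1, p2, k3] as OpenCV has them; the pictures are not rectified), "R" (3x3) and "t" (3): a world point X has camera coordinates R X + t; the wrist camera has in their place "tool_from_camera" (4x4, takes a point from camera to tool coordinates, whose origin is the TCP and whose axes are the flange's). Camera axes: x right, y down, z forward; pixel columns grow to the right and rows downward; lengths in mm; the calibration is good to about 2 mm. A picture is of the moment at which its call begins: read the wrist's pose just before it.
- finish_job(): hands the job in, once; it reports no verdict.
Trained networks look in a picture, given as the dict that the camera call returned (one of the last four; its "shot" number tells which), for a name from the list of things; names that differ only in an ending like _2 or _b are one class to them, and where a whole thing is asked for, a point or a joint stands for the part that bears it (a point fixed in the world has none). Each returns a list of dicts, best first, with "score" (0 to 1); they miss things now and then, are a little off and sometimes report something else, mostly with a low value. They report only what shows in the picture. A call takes as long as a camera call. They do not tell look-alikes from the thing itself.
- recognise(picture, query): "box" ([left, top, right, bottom] in pixels, round what is visible of it).
- outline_of(picture, query): "mask" (480x640 bool, what is visible of it) and "box" ([left, top, right, bottom] in pixels, round what is visible of it).
The state is a dict: "clock": time; "qpos": joint angles; "qd": joint speeds; "tau": joint torques, N m; "eef_pos": TCP position; "tool_rot": TCP orientation; "force": force on the tool from outside, world axes, zero at the start; "torque": the same for the moment, N m; "width": finger opening in mm.
Only numpy, scipy, OpenCV 4.12 (cv2) and the standard library are available. Lean on these libraries where they do the work, as an engineer would, in place of code of your own. Each camera call takes 0.05 s, during which the arm holds its last target.

## Working session

There is one attempt and no reset: what is moved stays moved. The work goes in short steps, Python scripts to look and compute and a tool call to move; the robot and the scene stay as the last step left them, time stands still between calls to the robot, and variables do not carry over. Pictures are saved under pics/ and viewed, and the job is handed in when it is done.

Besides the shell and the picture viewer there is one more tool, called by a JSON object that holds its "method" and its "body", one argument or row to a line. send_rows: Moves the arm, as the interface text tells. Its arguments: {"type":"object","properties":{"rows":{"type":"array"}},"required":["rows"]}

```bash
mkdir -p pics && ls && cat > h.py <<'E'
import numpy as np, cv2, pickle
from cell import *
def ray(im,uv):
    p=cv2.undistortPoints(np.array([[uv]],float),im["K"],np.array(im["dist"]))[0,0]
    return np.array([p[0],p[1],1.0])
def cam2w(im,pc,T=None):
    R=np.array(im["R"]);t=np.array(im["t"]).ravel()
    return R.T@(np.asarray(pc)-t)
def world(im,uv,z=None):
    r=ray(im,uv)
    if z is None:z=im["z_map"][int(round(uv[1])),int(round(uv[0]))]
    return cam2w(im,r*z)
def proj(im,X):
    R=np.array(im["R"]);t=np.array(im["t"]).ravel()
    return cv2.projectPoints(np.array(X,float).reshape(-1,1,3),cv2.Rodrigues(R)[0],t,im["K"],np.array(im["dist"]))[0][:,0]
def onplane(im,uv,zw):
    r=ray(im,uv);o=cam2w(im,[0,0,0]);d=cam2w(im,r)-o
    return o+d*(zw-o[2])/d[2]
def cloud(im):
    h,w=im["z_map"].shape
    g=np.stack(np.meshgrid(np.arange(w),np.arange(h)),-1).reshape(-1,1,2).astype(float)
    p=cv2.undistortPoints(g,im["K"],np.array(im["dist"]))[:,0]
    z=im["z_map"].reshape(-1,1)
    P=np.hstack([p,np.ones_like(z)])*z
    R=np.array(im["R"]);t=np.array(im["t"]).ravel()
    return ((P-t)@R).reshape(h,w,3)
E
python3 - <<'E'
from h import *
s=read_state();print(s, grip_depth)
for n in("scene","top"):
    im=get_image(n);cv2.imwrite(f"pics/{n}0.png",im["image"]);pickle.dump(im,open(f"{n}0.pkl","wb"))
    print(n,cam2w(im,[0,0,0]),im["K"][0,0])
    for q in["hood_tab","hood_bar","hook_seat","hook_tip","rack_grip","tray_floor","marker","forceps","timer","calculator","stain"]:
        try:print(q,[(round(r["score"],2),[int(v) for v in r["box"]]) for r in recognise(im,q)][:3])
        except Exception as e:print(q,e)
E
```

```text
pics
{'clock': 0.0, 'qpos': array([ 1.06320102,  0.6292986 ,  0.03843839,  1.51837148, -0.02699347,
        0.99627183, -0.01999569]), 'qd': array([ 0.00077012,  0.00089525, -0.00277223, -0.00140599, -0.00023278,
       -0.00140233,  0.00092569]), 'tau': array([-2.68156618e-04, -5.63413131e+01,  1.22619476e+00, -1.93445760e+01,
        1.09903034e-02,  1.06361933e-02,  1.93585606e-05]), 'eef_pos': array([ 277.68056861, -587.02379046,  230.41869595]), 'tool_rot': array([-3.13976143e+00,  2.49916737e-05,  4.41805994e-01]), 'force': array([-0.62956261, -0.04168832,  0.54368918]), 'torque': array([ 0.04400069,  0.02681633, -0.04835935]), 'width': 85.34745881107872} 18.700000000000003
scene [-255.42603182  986.85731989  893.90926763] 586.8442784251638
hood_tab [(0.55, [424, 168, 484, 244])]
hood_bar [(0.59, [422, 174, 488, 241])]
hook_seat [(0.87, [160, 293, 232, 402]), (0.59, [316, 210, 369, 306])]
hook_tip [(0.74, [161, 292, 229, 403]), (0.58, [314, 209, 370, 305])]
rack_grip []
tray_floor [(0.59, [418, 220, 486, 248])]
marker [(0.66, [411, 265, 455, 288]), (0.46, [314, 208, 372, 303])]
forceps [(0.44, [377, 239, 405, 258])]
timer [(0.72, [422, 167, 484, 243])]
calculator [(0.61, [347, 187, 400, 209])]
stain [(0.8, [262, 317, 282, 349]), (0.32, [314, 214, 370, 308])]
top [ 521.14108925  248.68880755 1474.49206446] 484.26418946305847
hood_tab [(0.76, [426, 241, 483, 291])]
hood_bar [(0.67, [427, 243, 483, 292]), (0.22, [364, 201, 382, 212])]
hook_seat [(0.82, [300, 239, 336, 289]), (0.82, [155, 250, 193, 301])]
hook_tip [(0.87, [153, 253, 197, 306]), (0.69, [301, 242, 340, 289]), (0.64, [420, 239, 469, 293])]
rack_grip []
tray_floor [(0.75, [421, 239, 473, 294]), (0.63, [365, 200, 383, 209])]
marker [(0.67, [359, 302, 406, 310])]
forceps []
timer [(0.48, [363, 201, 380, 208])]
calculator [(0.58, [418, 199, 440, 207])]
stain [(0.6, [231, 281, 244, 288])]
```

View pics/scene0.png

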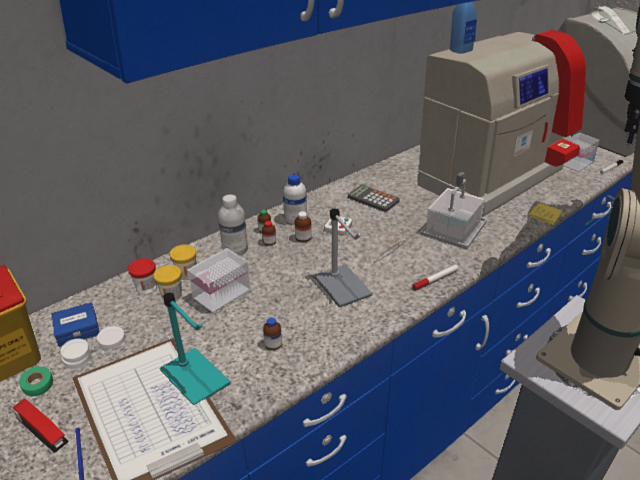

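View pics/top0.png

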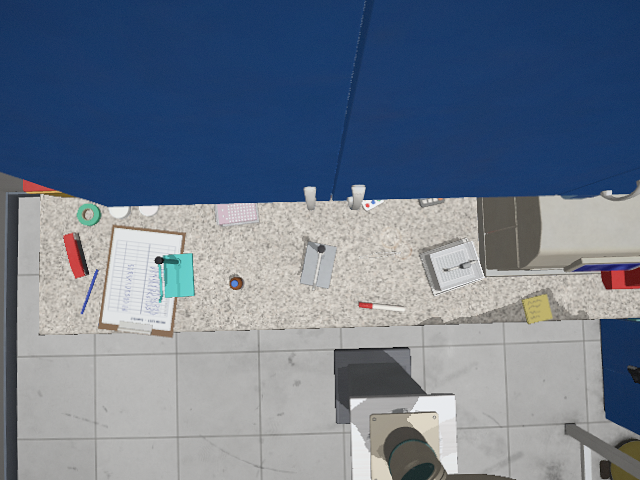

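```bash
python3 - <<'E'
import pickle,cv2
im=pickle.load(open("top0.pkl","rb"))["image"]
cv2.imwrite("pics/topc.png",cv2.resize(im[180:330,350:510],None,fx=5,fy=5,interpolation=cv2.INTER_CUBIC)[:600 if 0 else 750][:600])
cv2.imwrite("pics/topd.png",cv2.resize(im[210:330,140:350],None,fx=3.8,fy=3.8,interpolation=cv2.INTER_CUBIC))
im=pickle.load(open("scene0.pkl","rb"))["image"]
cv2.imwrite("pics/scc.png",cv2.resize(im[150:300,300:500],None,fx=4,fy=4,interpolation=cv2.INTER_CUBIC))
E
```

```text
(no output)
```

The scene shows the hood and tray at scene px (455,215) / top px (453,265). The grey hook stand is at scene (340,255) / top (318,264), and the turquoise decoy is at scene (190,350) / top (172,275). The marker is at top (382,307).

View pics/topc.png

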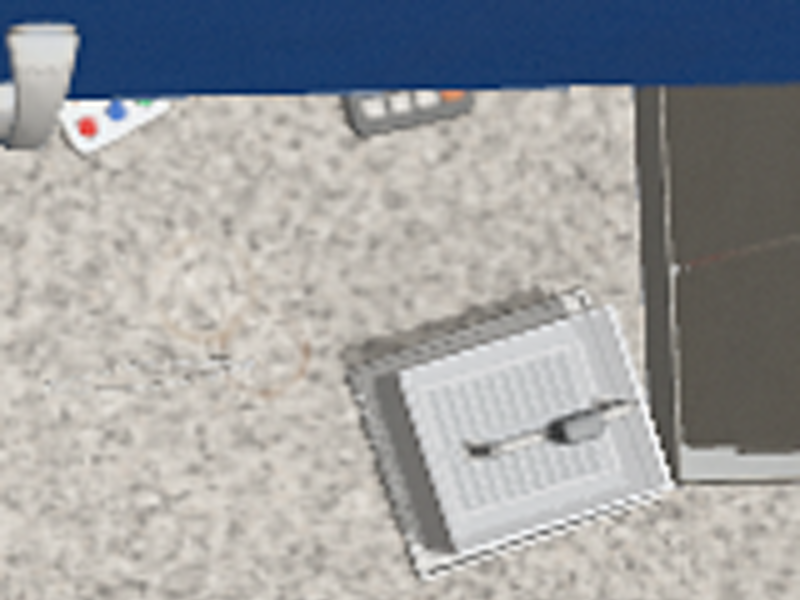

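View pics/topd.png

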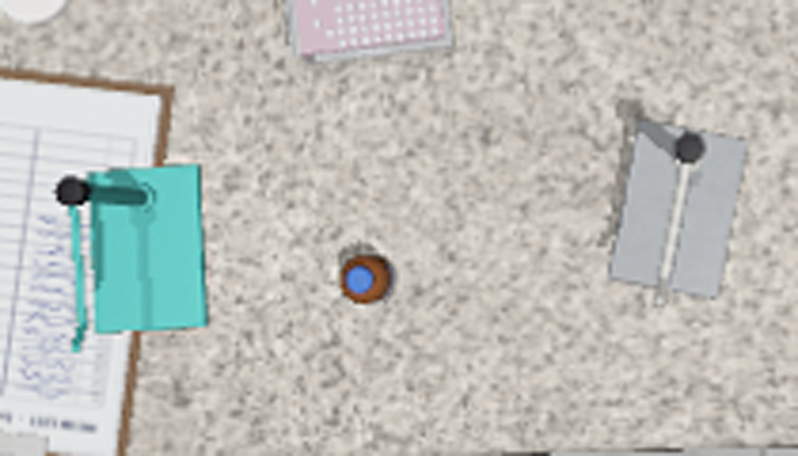

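View pics/scc.png

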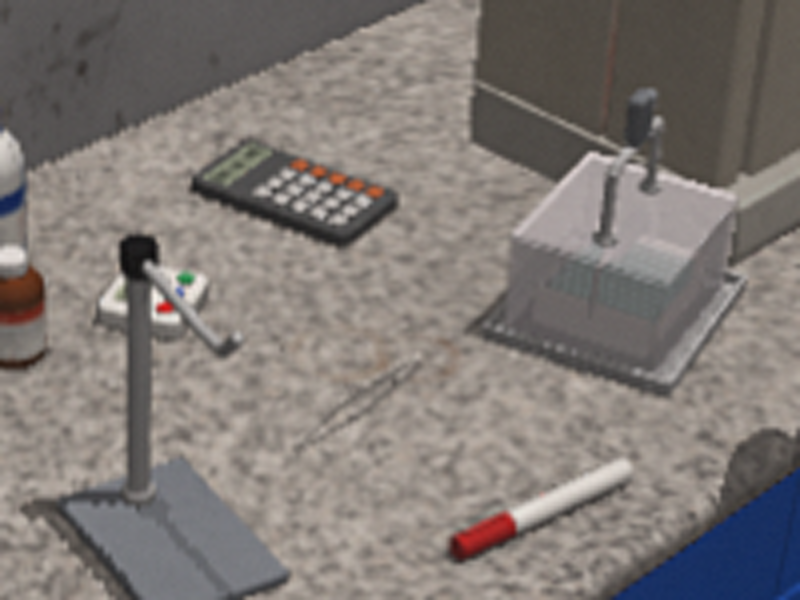

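```bash
python3 - <<'E'
from h import *
T=pickle.load(open("top0.pkl","rb"));S=pickle.load(open("scene0.pkl","rb"))
def c(p,o,f):return (p[0]/f+o[0],p[1]/f+o[1])
tc=lambda p:c(p,(350,180),5); td=lambda p:c(p,(140,210),3.8); sc=lambda p:c(p,(300,150),4)
def show(n,im,uv,z):print(n,np.round(uv,1),"plane",np.round(onplane(im,uv,z),0),"depth",np.round(world(im,uv),0))
show("tabtop",T,tc((590,425)),165)
show("tab sc",S,sc((640,115)),156)
show("bar end L",T,tc((480,447)),134);show("bar end R",T,tc((630,402)),134)
for p in[(410,570),(675,488),(585,295),(345,365)]:show("tray corner",T,tc(p),12)
for p in[(455,552),(612,308),(402,375)]:show("hood corner roof",T,tc(p),80)
show("post",T,td((688,148)),193);show("tip",T,td((659,297)),195)
show("tip sc",S,sc((232,342)),195);show("post sc",S,sc((138,243)),193)
for p in[(638,122),(747,142),(718,298),(610,278)]:show("foot",T,td(p),10)
show("marker",T,(361,305),10);show("marker",T,(405,308),10)
# cabinet / analyser depth in top
show("cab",T,(320,150),0);show("cab",T,(320,195),0);show("cab",T,(450,193),0);show("ana",T,(490,250),0);show("ana",T,(484,262),0);show("ana",T,(560,250),0)
C=cloud(T)
# things close to tab
for v in range(258,276):print(v,[int(x) for x in C[v,440:484,2]])
E
```

```text
tabtop [468. 265.] plane [ 537. -163.  165.] depth [ 537. -161.  174.]
tab sc [460.  178.8] plane [ 535. -154.  156.] depth [ 534. -153.  157.]
bar end L [446.  269.4] plane [ 527. -111.  134.] depth [ 527. -113.  125.]
bar end R [476.  260.4] plane [ 549. -196.  134.] depth [ 549. -195.  137.]
tray corner [432. 294.] plane [454. -98.  12.] depth [ 454. -101.   -3.]
tray corner [485.  277.6] plane [ 499. -262.   12.] depth [ 499. -266.    1.]
tray corner [467. 239.] plane [ 618. -212.   12.] depth [ 618. -212.   12.]
tray corner [419. 253.] plane [579. -63.  12.] depth [580. -66.  -5.]
hood corner roof [441.  290.4] plane [ 467. -108.   80.] depth [ 467. -109.   76.]
hood corner roof [472.4 241.6] plane [ 605. -206.   80.] depth [ 605. -205.   84.]
hood corner roof [430.4 255. ] plane [570. -81.  80.] depth [570. -82.  76.]
post [321.1 248.9] plane [589. 236. 193.] depth [589. 236. 197.]
tip [313.4 288.2] plane [486. 258. 195.] depth [486. 258. 198.]
tip sc [358.  235.5] plane [480. 269. 195.] depth [484. 264. 191.]
post sc [334.5 210.8] plane [589. 238. 193.] depth [588. 239. 194.]

[... 3460 characters left out ...]
85, 80, 79, 75, 81, 1474, 81, 79, 77, 82, 80, 81, 83, 89, 79, 81, 81, 79, 80, 80, 83, 86, 78, 87, 82, 82, 79, 85, 78, 84, 76, 82, 83, 81, 79, 82, 84, 84, 49]
273 [80, 80, 81, 82, 82, 81, 87, 80, 82, 77, 84, 79, 75, 85, 82, 79, 82, 80, 80, 80, 80, 84, 82, 78, 84, 78, 81, 81, 81, 86, 81, 85, 81, 84, 77, 76, 80, 80, 80, 80, 80, 83, 80, 78]
274 [79, 85, 81, 79, 81, 85, 81, 83, 85, 83, 77, 79, 81, 81, 78, 79, 79, 81, 81, 78, 83, 80, 82, 75, 81, 75, 84, 87, 83, 79, 84, 79, 81, 81, 81, 83, 77, 83, 81, 83, 82, 80, 80, 81]
275 [76, 82, 79, 80, 83, 88, 79, 78, 80, 86, 84, 81, 84, 82, 80, 82, 85, 91, 78, 81, 81, 82, 82, 79, 78, 82, 82, 77, 81, 84, 78, 79, 84, 80, 79, 75, 77, 77, 84, 73, 81, 84, 84, 77]
```

Look-alikes for the hook: the grey stand at top px (318,264) and the turquoise one at (172,275). The description says grey, and crop topd shows the grey stand with its arm pointing toward the robot, so I take that one. There is only one hood, with its tab at top px (467,265).

```bash
python3 - <<'E'
from h import *
T=pickle.load(open("top0.pkl","rb"));S=pickle.load(open("scene0.pkl","rb"))
for n,im in(("T",T),("S",S)):
    C=cloud(im).reshape(-1,3)
    m=lambda x0,x1,y0,y1,z0,z1:C[(C[:,0]>x0)&(C[:,0]<x1)&(C[:,1]>y0)&(C[:,1]<y1)&(C[:,2]>z0)&(C[:,2]<z1)]
    p=m(480,600,-215,-95,163,182);print(n,"tab",len(p),p.mean(0).round(1),np.ptp(p,axis=0).round(0))
    p=m(480,600,-215,-95,132,146);d=cv2.fitLine(p[:,:2].astype(np.float32),cv2.DIST_HUBER,0,.01,.01).ravel();print("bar",len(p),d,p.min(0).round(),p.max(0).round(),np.degrees(np.arctan2(-d[0],d[1])) )
    p=m(440,575,215,300,165,205);d=cv2.fitLine(p[:,:2].astype(np.float32),cv2.DIST_HUBER,0,.01,.01).ravel();print("arm",len(p),d,p.min(0).round(),p.max(0).round(),np.degrees(np.arctan2(d[1],d[0])))
    p=m(575,605,215,260,188,205);print("post",len(p),p.mean(0).round(1))
    p=m(450,495,235,275,165,205);print("tip",len(p),p.round(0)[:40].tolist())
    p=m(440,640,-250,-70,74,90);r=cv2.minAreaRect(p[:,:2].astype(np.float32));print("roof",r)
E
```

```text
T tab 47 [ 537.4 -154.9  172.4] [16. 26. 15.]
bar 54 [ 2.7296224e-01 -9.6202475e-01  5.3644391e+02 -1.5119737e+02] [ 525. -196.  132.] [ 551. -117.  145.] -164.15938
arm 109 [ 9.7417426e-01 -2.2579759e-01  5.2751874e+02  2.4947559e+02] [482. 236. 173.] [574. 262. 198.] -13.049783
post 54 [590.4 235.  194.9]
tip 17 [[495.0, 259.0, 189.0], [495.0, 257.0, 191.0], [494.0, 254.0, 184.0], [492.0, 259.0, 190.0], [492.0, 257.0, 190.0], [492.0, 254.0, 182.0], [489.0, 262.0, 188.0], [489.0, 259.0, 194.0], [489.0, 257.0, 192.0], [489.0, 254.0, 187.0], [487.0, 262.0, 195.0], [487.0, 259.0, 198.0], [487.0, 257.0, 197.0], [484.0, 262.0, 190.0], [484.0, 260.0, 197.0], [484.0, 257.0, 197.0], [482.0, 260.0, 196.0]]
roof ((551.5712280273438, -175.83480834960938), (130.3091583251953, 180.33294677734375), 16.13170051574707)
S tab 36 [ 535.1 -152.5  169. ] [17. 28. 11.]
bar 51 [ 2.7169338e-01 -9.6238387e-01  5.3213068e+02 -1.4705312e+02] [ 522. -194.  133.] [ 549. -113.  146.] -164.23494
arm 125 [ 9.7409713e-01 -2.2613001e-01  5.2687775e+02  2.5359592e+02] [481. 240. 169.] [575. 267. 195.] -13.069335
post 48 [589.8 238.9 191.1]
tip 23 [[485.0, 261.0, 195.0], [488.0, 264.0, 192.0], [487.0, 261.0, 192.0], [486.0, 259.0, 191.0], [484.0, 259.0, 192.0], [493.0, 262.0, 187.0], [488.0, 264.0, 190.0], [485.0, 264.0, 191.0], [483.0, 262.0, 191.0], [482.0, 260.0, 191.0], [491.0, 264.0, 185.0], [484.0, 267.0, 191.0], [484.0, 265.0, 190.0], [485.0, 261.0, 187.0], [481.0, 262.0, 190.0], [495.0, 263.0, 180.0], [490.0, 264.0, 184.0], [488.0, 263.0, 184.0], [491.0, 258.0, 180.0], [487.0, 258.0, 183.0], [492.0, 265.0, 180.0], [491.0, 264.0, 181.0], [490.0, 262.0, 180.0]]
roof ((549.8799438476562, -175.64076232910156), (129.18797302246094, 192.03109741210938), 18.53143310546875)
```

{"method": "send_rows", "body": {
  "rows": [
    [1,0,0,-0.03,0],
    [1,-0.02,-0.03,-0.02,0],
    [1,-0.01,-0.035,-0.02,0],
    [1,0,-0.035,-0.01,0]
  ]
}}

```text
clock: 1.53
eef_pos: [209.4, -511.4, 309.0]
tool_rot: [-3.139, -0.0, 0.445]
force: [-0.0, -0.8, 1.1]
width: 85.7
```

{"method": "send_rows", "body": {
  "rows": [
    [1,0.031,-0.0146,0,0],
    [1,0.031,-0.0146,0,0],
    [1,0.031,-0.0146,0,0],
    [1,0.031,-0.0146,0,0],
    [1,0.031,-0.0146,0,0],
    [1,0.031,-0.0146,0,0],
    [1,0.031,-0.0146,0,0],
    [1,0.031,-0.0146,0,0]
  ]
}}

```text
clock: 2.2
eef_pos: [378.8, -296.4, 314.4]
tool_rot: [3.133, 0.004, 0.421]
force: [0.4, -0.7, 0.1]
width: 85.6
```

```bash
cat >> h.py <<'E'
def plan(target,yaw,n=None):
    s=read_state();p=s["eef_pos"];y=s["tool_rot"][2]
    d=(np.array(target)-p)/1000;dy=(yaw-y+np.pi)%(2*np.pi)-np.pi
    # constant yaw move in tool axes
    tx=np.cos(y)*d[0]+np.sin(y)*d[1];ty=np.sin(y)*d[0]-np.cos(y)*d[1]
    print("pos",p.round(1),"yaw",round(y,3),"rot",s["tool_rot"].round(3),"tool delta",np.round([tx,ty,-d[2]],4),"roll",round(-dy,3),"dist",np.linalg.norm(d).round(3),"width",round(s["width"],1),"F",s["force"].round(1),"clk",s["clock"])
E
python3 - <<'E'
from h import *
plan((430,-185,300),.276)
im=get_image("wrist");print(np.round(im["tool_from_camera"],3))
cv2.imwrite("pics/w1.png",im["image"])
E
```

```text
pos [ 378.8 -296.4  314.4] yaw 0.421 rot [3.133 0.004 0.421] tool delta [ 0.0922 -0.0808  0.0144] roll 0.145 dist 0.123 width 85.6 F [ 0.4 -0.7  0.1] clk 2.2
[[ 1.00000e-03 -9.45000e-01 -3.26000e-01  8.41790e+01]
 [ 1.00000e+00  1.00000e-03 -0.00000e+00  8.26000e-01]
 [ 1.00000e-03 -3.26000e-01  9.45000e-01 -1.43414e+02]
 [ 0.00000e+00  0.00000e+00  0.00000e+00  1.00000e+00]]
```

{"method": "send_rows", "body": {
  "rows": [
    [1,0.0184,-0.0162,0.003,0.029],
    [1,0.0184,-0.0162,0.003,0.029],
    [1,0.0184,-0.0162,0.003,0.029],
    [1,0.0184,-0.0162,0.003,0.029],
    [1,0.0184,-0.0162,0.003,0.029],
    [1,0,0,0,0]
  ]
}}

```text
clock: 2.75
eef_pos: [445.7, -173.3, 299.9]
tool_rot: [3.134, -0.007, 0.285]
force: [0.2, 0.6, 0.1]
width: 85.2
```

```bash
cat >> h.py <<'E'
from scipy.spatial.transform import Rotation
def wrist():
    s=read_state();im=get_image("wrist")
    R=Rotation.from_euler("xyz",s["tool_rot"]).as_matrix()
    M=np.eye(4);M[:3,:3]=R;M[:3,3]=s["eef_pos"]
    W=M@np.array(im["tool_from_camera"])
    im["R"]=W[:3,:3].T;im["t"]=-W[:3,:3].T@W[:3,3]
    return im
def sel(C,x0,x1,y0,y1,z0,z1):
    C=C.reshape(-1,3);return C[(C[:,0]>x0)&(C[:,0]<x1)&(C[:,1]>y0)&(C[:,1]<y1)&(C[:,2]>z0)&(C[:,2]<z1)]
E
python3 - <<'E'
from h import *
plan((536,-154,230),.276)
im=wrist();pickle.dump(im,open("w2.pkl","wb"));cv2.imwrite("pics/w2.png",im["image"])
print(recognise(im,"hood_tab"))
C=cloud(im)
p=sel(C,480,600,-215,-95,163,182);print("tab",len(p),p.mean(0).round(1) if len(p) else 0,np.ptp(p,axis=0) if len(p) else 0)
p=sel(C,480,600,-215,-95,132,146)
if len(p):d=cv2.fitLine(p[:,:2].astype(np.float32),cv2.DIST_HUBER,0,.01,.01).ravel();print("bar",len(p),d,p.min(0).round(),p.max(0).round(),np.degrees(np.arctan2(-d[0],d[1])) )
E
```

```text
pos [ 445.7 -173.3  299.9] yaw 0.285 rot [ 3.134 -0.007  0.285] tool delta [0.092  0.0069 0.0699] roll 0.009 dist 0.116 width 85.2 F [0.2 0.6 0.1] clk 2.75
[{'box': [258.4, 36.2, 413.2, 164.9], 'score': 0.89}]
tab 703 [ 537.5 -158.3  171.9] [17.45062684 24.34344561 10.71839826]
bar 822 [ 2.7151784e-01 -9.6243340e-01  5.3740869e+02 -1.5782234e+02] [ 523. -201.  132.] [ 552. -117.  146.] -164.24539
```

View pics/w2.png

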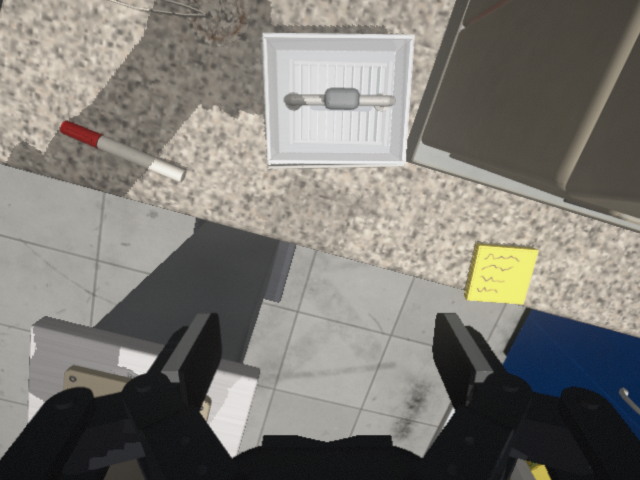

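{"method": "send_rows", "body": {
  "rows": [
    [1,0.0184,0.0022,0.005,0.002],
    [1,0.0184,0.0022,0.015,0.002],
    [1,0.0184,0.0022,0.015,0.002],
    [1,0.0184,0.0022,0.015,0.002],
    [1,0.0184,0.0022,0.015,0.001],
    [1,0,0,0,0]
  ]
}}

```text
clock: 3.35
eef_pos: [534.5, -170.9, 235.5]
tool_rot: [3.129, -0.003, 0.262]
force: [0.9, 0.2, -0.1]
width: 85.7
```

```bash
python3 - <<'E'
from h import *
im=wrist();pickle.dump(im,open("w3.pkl","wb"));cv2.imwrite("pics/w3.png",im["image"])
C=cloud(im)
p=sel(C,480,600,-215,-95,167,182);print("tab",len(p),p.mean(0).round(1) if len(p) else 0,np.ptp(p,axis=0) if len(p) else 0)
if len(p):print((p.min(0)+p.max(0))/2,cv2.minAreaRect(p[:,:2].astype(np.float32)))
p=sel(C,480,600,-215,-95,132,146)
if len(p):d=cv2.fitLine(p[:,:2].astype(np.float32),cv2.DIST_HUBER,0,.01,.01).ravel();print("bar",len(p),d,p.min(0).round(),p.max(0).round(),np.degrees(np.arctan2(-d[0],d[1])) )
plan((537,-158,144),.276)
E
```

```text
tab 870 [ 538.9 -158.5  171.8] [17.34505074 24.20815291  7.53219916]
[ 537.82758959 -158.70375028  170.815696  ] ((537.6013793945312, -158.66061401367188), (14.586929321289062, 23.36893653869629), 13.851908683776855)
bar 1086 [ 2.7395260e-01 -9.6174318e-01  5.3891730e+02 -1.5846413e+02] [ 524. -201.  132.] [ 552. -117.  146.] -164.10039
pos [ 532.9 -171.2  236.4] yaw 0.261 rot [ 3.13e+00 -2.00e-03  2.61e-01] tool delta [ 0.0073 -0.0117  0.0924] roll -0.015 dist 0.093 width 85.5 F [ 0.9  3.5 -2.4] clk 3.4
```

View pics/w3.png

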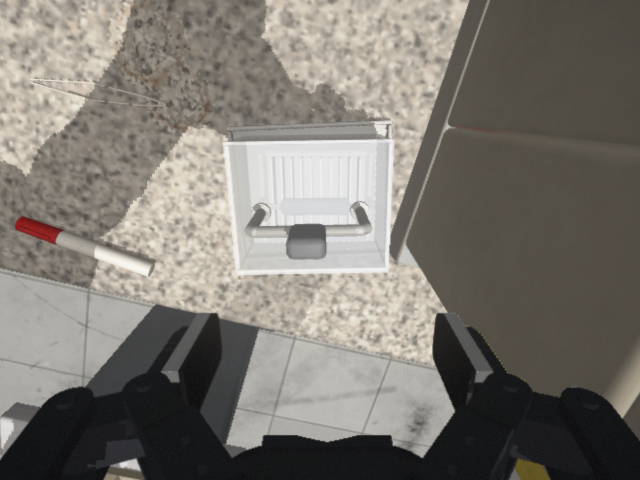

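{"method": "send_rows", "body": {
  "rows": [
    [1,0.004,-0.006,0.0,-0.007],
    [1,0.003,-0.005,0,-0.007],
    [1,0,0,0,0]
  ]
}}

```text
clock: 3.65
eef_pos: [534.7, -161.8, 237.7]
tool_rot: [3.128, -0.001, 0.272]
force: [-0.1, -0.2, -0.2]
width: 85.4
```

```bash
python3 - <<'E'
from h import *
s=read_state();print(s)
for n in("scene","top"):
    im=get_image(n);cv2.imwrite(f"pics/{n}1.png",im["image"])
    cv2.imwrite(f"pics/{n}1c.png",cv2.resize(im["image"][150:350,340:600] if n=="top" else im["image"][60:310,300:640],None,fx=2.3,fy=2.3))
plan((537.8,-158.6,144),.276)
E
```

```text
{'clock': 3.65, 'qpos': array([ 0.28503359,  0.48541076, -0.07245536,  1.77494532,  0.05956227,
        0.8760885 , -1.11623404]), 'qd': array([ 0.01487054, -0.01764586,  0.01954546,  0.00215651,  0.00696486,
        0.00442838,  0.00774242]), 'tau': array([ 3.66648333e-01, -4.66321993e+01,  1.55508807e-01, -1.78093940e+01,
        1.22152911e-01, -3.01368430e-02, -4.41098877e-02]), 'eef_pos': array([ 534.71260967, -161.81997474,  237.65530393]), 'tool_rot': array([ 3.12769343e+00, -5.96928214e-04,  2.71516442e-01]), 'force': array([-0.11243146, -0.21323233, -0.16867436]), 'torque': array([ 0.00946663,  0.00602482, -0.01387827]), 'width': 85.37053398610541}
pos [ 534.6 -162.8  237.8] yaw 0.27 rot [ 3.127e+00 -1.000e-03  2.700e-01] tool delta [ 0.0042 -0.0032  0.0938] roll -0.006 dist 0.094 width 85.5 F [ 0.4 -0.5  0. ] clk 3.75
```

View pics/scene1c.png

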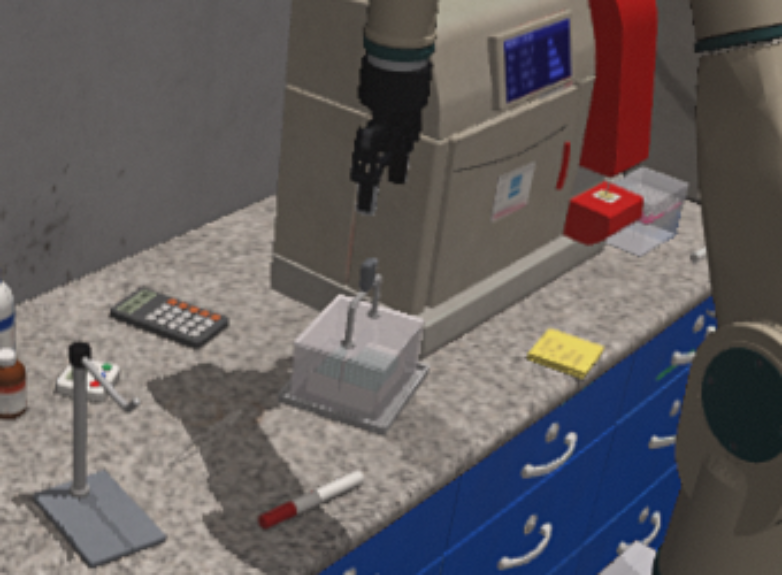

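View pics/top1c.png

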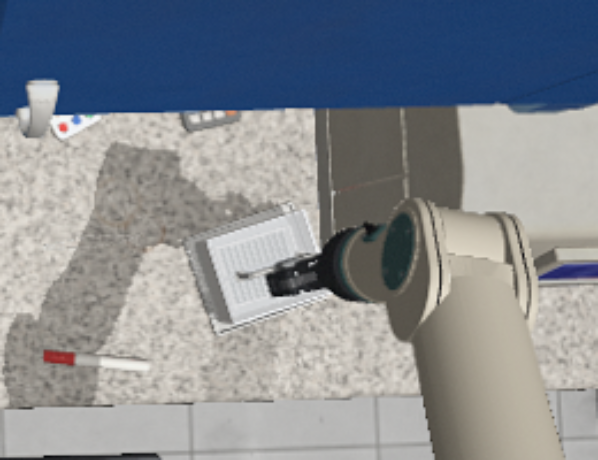

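{"method": "send_rows", "body": {
  "rows": [
    [1,0.002,-0.002,0.015,-0.003],
    [1,0.001,-0.001,0.018,-0.003],
    [1,0.001,0,0.018,0],
    [1,0,0,0.018,0],
    [1,0,0,0.014,0],
    [1,0,0,0,0]
  ]
}}

```text
clock: 4.25
eef_pos: [539.6, -165.0, 158.2]
tool_rot: [3.117, -0.01, 0.272]
force: [-1.4, 0.5, -0.4]
width: 85.3
```

```bash
python3 - <<'E'
from h import *
plan((537.8,-158.6,144),.276)
im=wrist();pickle.dump(im,open("w3.pkl","wb"));cv2.imwrite("pics/w4.png",im["image"])
C=cloud(im)
p=sel(C,500,580,-185,-130,163,182);print("tab",len(p),p.mean(0).round(1) if len(p) else 0,cv2.minAreaRect(p[:,:2].astype(np.float32)))
E
```

```text
pos [ 539.6 -165.   158.2] yaw 0.272 rot [ 3.117 -0.01   0.272] tool delta [-0.     -0.0067  0.0142] roll -0.004 dist 0.016 width 85.3 F [-1.4  0.5 -0.4] clk 4.25
tab 2131 [ 540.  -158.2  170.7] ((538.3302612304688, -158.58560180664062), (14.555741310119629, 24.01816749572754), 16.16107749938965)
```

View pics/w4.png

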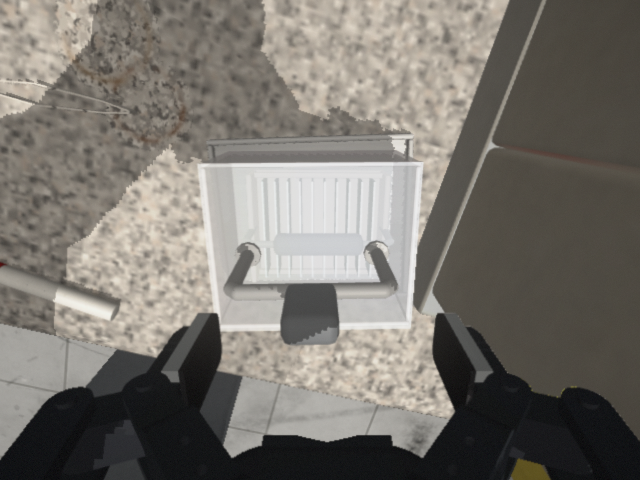

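{"method": "send_rows", "body": {
  "rows": [
    [1,0,-0.004,0.006,-0.002],
    [1,0,-0.003,0.006,-0.002],
    [1,0,-0.001,0.003,0],
    [1,0,0,0,0]
  ]
}}

```text
clock: 4.63
eef_pos: [540.0, -158.5, 146.7]
tool_rot: [3.113, -0.016, 0.276]
force: [0.3, 0.2, -0.4]
width: 85.3
```

```bash
python3 - <<'E'
from h import *
plan((538.2,-158.6,144),.276)
E
```

```text
pos [ 540.  -158.5  146.7] yaw 0.276 rot [ 3.113 -0.016  0.276] tool delta [-0.0017 -0.0003  0.0027] roll -0.0 dist 0.003 width 85.3 F [ 0.3  0.2 -0.4] clk 4.6333
```

{"method": "send_rows", "body": {
  "rows": [
    [-0.1,-0.001,0,0.002,0],
    [-0.4,0,0,0,0],
    [-0.7,0,0,0,0],
    [-1,0,0,0,0],
    [-1,0,0,0,0],
    [-1,0,0,0,0],
    [-1,0,0,0,0],
    [-1,0,0,0,0]
  ]
}}

```text
clock: 5.3
eef_pos: [539.9, -158.5, 146.2]
tool_rot: [3.112, -0.019, 0.276]
force: [-0.6, 0.7, -0.7]
width: 22.5
```

```bash
python3 - <<'E'
from h import *
plan((538.2,-158.6,244),.276)
E
```

```text
pos [ 539.9 -158.5  146.2] yaw 0.276 rot [ 3.112 -0.019  0.276] tool delta [-0.0017 -0.0004 -0.0978] roll -0.0 dist 0.098 width 22.5 F [-0.6  0.7 -0.7] clk 5.3
```

{"method": "send_rows", "body": {
  "rows": [
    [-1,0,0,-0.004,0],
    [-1,0,0,-0.006,0],
    [-1,0.0002,0.0003,-0.01,0],
    [-1,0.0002,0.0003,-0.01,0],
    [-1,0.0002,0.0003,-0.01,0],
    [-1,0.0002,0.0003,-0.01,0]
  ]
}}

```text
clock: 5.8
eef_pos: [538.0, -158.3, 198.6]
tool_rot: [3.114, -0.014, 0.276]
force: [0.6, 0.4, -1.2]
width: 22.9
```

```bash
python3 - <<'E'
from h import *
plan((538.2,-158.6,250),.276)
im=get_image("scene");cv2.imwrite("pics/s2.png",cv2.resize(im["image"][60:310,300:640],None,fx=2.3,fy=2.3))
E
```

```text
pos [ 538.  -158.3  198.6] yaw 0.276 rot [ 3.114 -0.014  0.276] tool delta [ 0.0001  0.0003 -0.0514] roll -0.0 dist 0.051 width 22.9 F [ 0.6  0.4 -1.2] clk 5.8
```

View pics/s2.png

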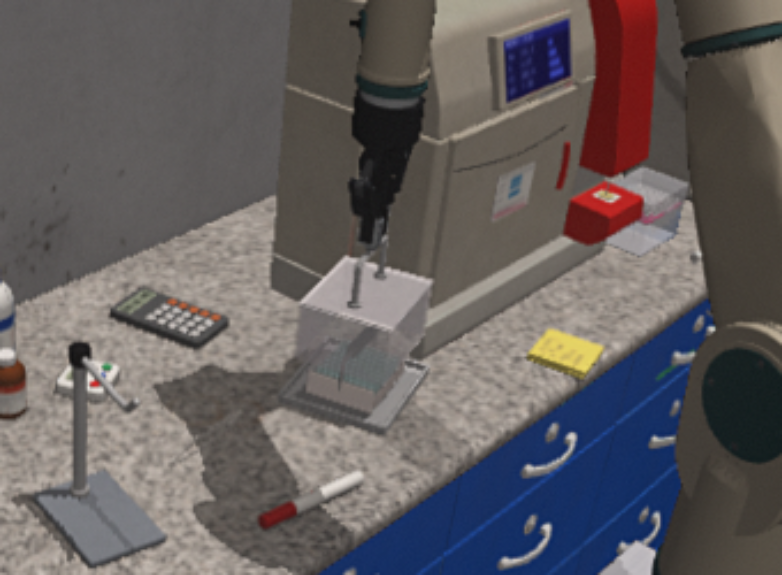

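The hood is held and level at crop (365,320), and the rack is still standing in the tray at (350,370). I'll keep lifting.

{"method": "send_rows", "body": {
  "rows": [
    [-1,0.0002,0.0003,-0.012,0],
    [-1,0.0002,0.0003,-0.012,0],
    [-1,0.0002,0.0003,-0.012,0],
    [-1,0.0002,0.0003,-0.012,0],
    [-1,0,0,-0.008,0],
    [-1,0,0,0,0]
  ]
}}

```text
clock: 6.35
eef_pos: [539.8, -158.7, 264.1]
tool_rot: [3.109, -0.023, 0.275]
force: [0.1, 0.3, -0.6]
width: 23.4
```

```bash
python3 - <<'E'
from h import *
plan((440,50,250),.276)
# seat measured from all cams
E
```

```text
pos [ 539.8 -158.7  264.1] yaw 0.275 rot [ 3.109 -0.023  0.275] tool delta [-0.0393 -0.228   0.0141] roll -0.001 dist 0.232 width 23.4 F [ 0.1  0.3 -0.6] clk 6.35
```

{"method": "send_rows", "body": {
  "rows": [
    [-1,-0.004,-0.008,0,0],
    [-1,-0.006,-0.014,0.002,0.025],
    [-1,-0.0065,-0.02,0.002,0.025],
    [-1,-0.0065,-0.022,0.002,0.025],
    [-1,-0.0065,-0.022,0.002,0.025],
    [-1,-0.0065,-0.022,0.002,0.025],
    [-1,-0.0065,-0.022,0.002,0.025],
    [-1,-0.0065,-0.022,0.002,0.025],
    [-1,-0.0065,-0.022,0.002,0.025],
    [-1,-0.0065,-0.018,0.002,0.025],
    [-1,-0.0065,-0.012,0.002,0.02],
    [-1,0,-0.006,0.002,0]
  ]
}}

```text
clock: 7.35
eef_pos: [423.9, 45.4, 226.6]
tool_rot: [3.115, -0.018, 0.015]
force: [0.2, -0.6, -1.1]
width: 22.9
```

```bash
python3 - <<'E'
from h import *
plan((425,274.7,225),-.227)
for n in("scene",):
    im=get_image(n);cv2.imwrite(f"pics/{n}3.png",im["image"])
E
```

```text
pos [423.9  45.4 226.6] yaw 0.015 rot [ 3.115 -0.018  0.015] tool delta [ 0.0044 -0.2293  0.0016] roll 0.242 dist 0.229 width 22.9 F [ 0.2 -0.6 -1.1] clk 7.35
```

View pics/scene3.png

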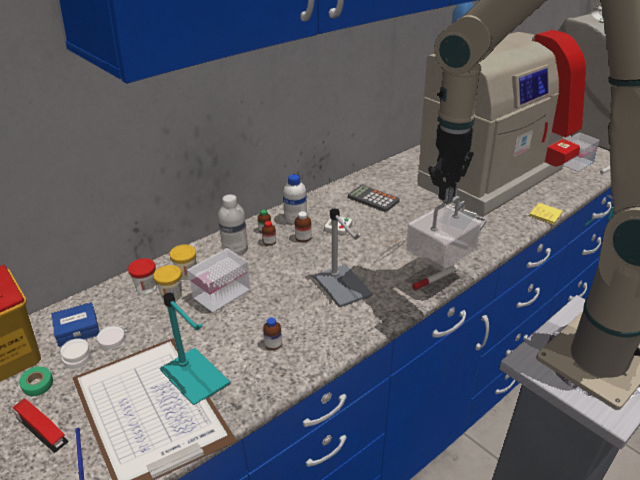

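{"method": "send_rows", "body": {
  "rows": [
    [-1,0,-0.008,0,0],
    [-1,-0.002,-0.014,-0.0005,0.022],
    [-1,-0.002,-0.02,-0.0005,0.024],
    [-1,-0.002,-0.022,-0.0005,0.024],
    [-1,-0.002,-0.024,-0.0005,0.024],
    [-1,-0.002,-0.024,-0.0005,0.024],
    [-1,-0.002,-0.024,-0.0005,0.024],
    [-1,-0.002,-0.024,-0.0005,0.024],
    [-1,-0.002,-0.022,-0.0005,0.024],
    [-1,-0.002,-0.018,-0.0005,0.024],
    [-1,-0.002,-0.012,0,0.016],
    [-1,0,-0.005,0,0]
  ]
}}

```text
clock: 8.4
eef_pos: [431.7, 269.1, 223.1]
tool_rot: [3.12, -0.027, -0.239]
force: [-0.1, 0.7, -0.3]
width: 22.9
```

```bash
python3 - <<'E'
from h import *
plan((435,272.6,225),-.227)
for n in("scene","top"):
    im=get_image(n);cv2.imwrite(f"pics/{n}4.png",im["image"]);pickle.dump(im,open(n+"4.pkl","wb"))
    cv2.imwrite(f"pics/{n}4c.png",cv2.resize(im["image"][190:340,240:440],None,fx=4,fy=4,interpolation=cv2.INTER_CUBIC))
im=wrist();cv2.imwrite("pics/w5.png",im["image"]);pickle.dump(im,open("w5.pkl","wb"))
print([(r["score"],r["box"]) for r in recognise(im,"hook_seat")])
C=cloud(im)
p=sel(C,440,575,215,300,165,205);print(len(p))
if len(p):d=cv2.fitLine(p[:,:2].astype(np.float32),cv2.DIST_HUBER,0,.01,.01).ravel();print("arm",len(p),d,p.min(0).round(),p.max(0).round(),np.degrees(np.arctan2(d[1],d[0])))
p=sel(C,575,605,215,260,185,205);print("post",len(p),p.mean(0).round(1))
E
```

```text
pos [431.7 269.1 223.1] yaw -0.239 rot [ 3.12  -0.027 -0.239] tool delta [ 0.0024 -0.0041 -0.0019] roll -0.012 dist 0.005 width 22.9 F [-0.1  0.7 -0.3] clk 8.4
[(0.89, [260.6, 0.0, 368.4, 188.2])]
3136
arm 3136 [ 9.7582030e-01 -2.1857435e-01  5.2317761e+02  2.4978787e+02] [482. 238. 175.] [561. 262. 198.] -12.625311
post 0 [nan nan nan]<stdin>:11: RuntimeWarning: Mean of empty slice.
  ret = um.true_divide(
```

View pics/scene4c.png

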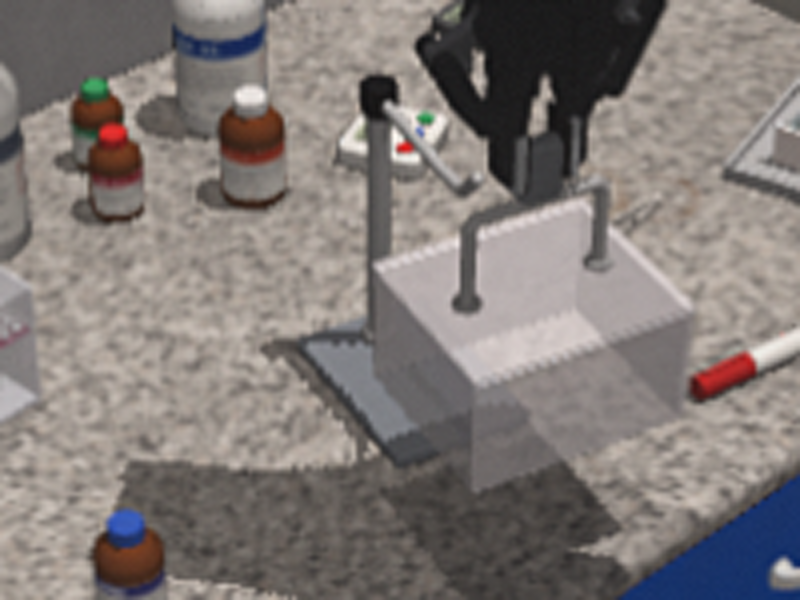

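View pics/w5.png

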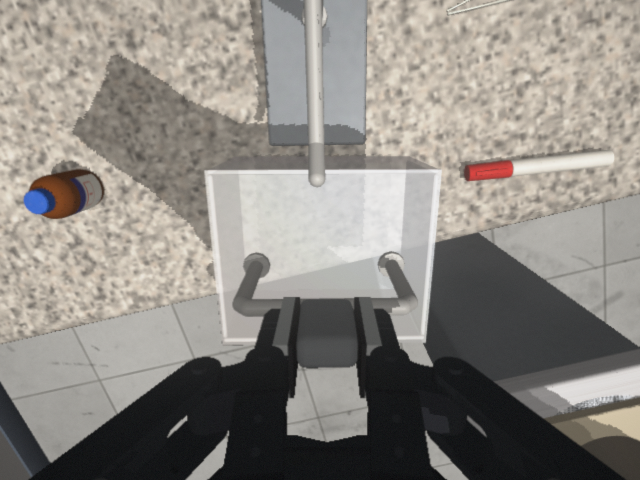

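```bash
python3 - <<'E'
from h import *
im=pickle.load(open("w5.pkl","rb"));C=cloud(im)
p=sel(C,470,496,245,275,170,205)
h=p[:,2]>192;print("tip top",p[h].mean(0).round(1),p[h].min(0).round(1),p[h].max(0).round(1), p[:,0].min())
for x in range(484,565,8):
    q=p=sel(C,x,x+8,235,280,160,215)
    if len(q):print(x+4,len(q),np.median(q,0).round(1),np.percentile(q[:,2],90).round(1))
# roof
yaw=-.239;o=np.array([431.7,269.1])
P=C.reshape(-1,3);ex=np.array([np.cos(yaw),np.sin(yaw)]);ey=np.array([-np.sin(yaw),np.cos(yaw)])
L=np.c_[(P[:,:2]-o)@ex,(P[:,:2]-o)@ey,P[:,2]]
m=(abs(L[:,0])<75)&(abs(L[:,1])<75)&(L[:,2]>140)&(L[:,2]<175);q=L[m]
print("roof",len(q),q.mean(0),q.min(0),q.max(0))
A=np.c_[q[:,:2],np.ones(len(q))];co=np.linalg.lstsq(A,q[:,2],rcond=None)[0];print(co)
m=(abs(L[:,0])<30)&(abs(L[:,1])<45)&(abs(L[:,1])>28)&(L[:,2]>195)&(L[:,2]<235);q=L[m];print("bar",len(q),q.mean(0),q[q[:,1]>0].mean(0),q[q[:,1]<0].mean(0),q.max(0))
S=pickle.load(open("scene4.pkl","rb"));C=cloud(S);P=C.reshape(-1,3)
L=np.c_[(P[:,:2]-o)@ex,(P[:,:2]-o)@ey,P[:,2]]
m=(abs(L[:,0])<25)&(abs(L[:,1])<44)&(abs(L[:,1])>20)&(L[:,2]>200)&(L[:,2]<235);q=L[m];print("bar",len(q),q.mean(0),q[q[:,1]>0].mean(0),q[q[:,1]<0].mean(0),q.max(0))
E
```

```text
tip top [486.7 258.  194.4] [482.1 254.3 192. ] [491.4 262.  197.7] 482.0513419972756
488 323 [488.3 257.6 193.5] 195.9
496 313 [495.8 256.  184.8] 189.1
504 279 [504.  254.  179.1] 180.3
512 298 [512.1 252.2 179.1] 180.2
520 296 [520.1 250.5 179.2] 180.5
528 320 [528.1 248.7 179.8] 181.0
536 345 [536.1 246.7 180.8] 182.2
544 350 [544.1 245.1 181.8] 183.0
552 377 [552.1 243.3 182.6] 183.8
560 203 [558.1 242.4 183.2] 184.5
roof 31103 [ 14.55872425  -0.84620704 158.20598144] [-57.97799335 -68.14912834 140.04777113] [ 69.76105004  65.00519551 174.99395146]
[-7.16851162e-03 -4.15442488e-04  1.58309994e+02]
bar 1414 [  0.62137414  -2.89673545 210.55445611] [  0.52940804  35.14643861 210.35492415] [  0.70419309 -37.15604542 210.73414214] [  3.27568258  42.11519712 218.02860784]
bar 107 [ -4.7600696    6.61776858 214.80822971] [ -4.79733282  30.79954816 217.47099028] [ -4.70240034 -30.80641411 210.68729073] [  7.71122658  43.88386232 234.97540928]
```

{"method": "send_rows", "body": {
  "rows": [
    [-1,0.006,-0.001,0,-0.005],
    [-1,0.011,-0.001,0,-0.005],
    [-1,0.013,-0.0005,0,-0.005],
    [-1,0.013,0,0,0],
    [-1,0.013,0,0,0],
    [-1,0.012,0,0,0],
    [-1,0.008,0,0,0],
    [-1,0.002,0,0,0],
    [-1,0,0,0,0]
  ]
}}

```text
clock: 9.35
eef_pos: [520.9, 237.9, 225.9]
tool_rot: [3.114, -0.031, -0.236]
force: [-0.3, 1.5, -1.4]
width: 22.7
```

```bash
python3 - <<'E'
from h import *
plan((509.5,252.8,220),-.222)
for n in("scene",):
    im=get_image(n);cv2.imwrite(f"pics/{n}5.png",im["image"]);pickle.dump(im,open(n+"5.pkl","wb"))
    cv2.imwrite(f"pics/{n}5c.png",cv2.resize(im["image"][190:340,240:440],None,fx=4,fy=4,interpolation=cv2.INTER_CUBIC))
im=wrist();cv2.imwrite("pics/w6.png",im["image"]);pickle.dump(im,open("w6.pkl","wb"))
E
```

```text
pos [520.9 237.9 225.9] yaw -0.236 rot [ 3.114 -0.031 -0.236] tool delta [-0.0146 -0.0118  0.0059] roll -0.014 dist 0.02 width 22.7 F [-0.3  1.5 -1.4] clk 9.35
```

View pics/scene5c.png

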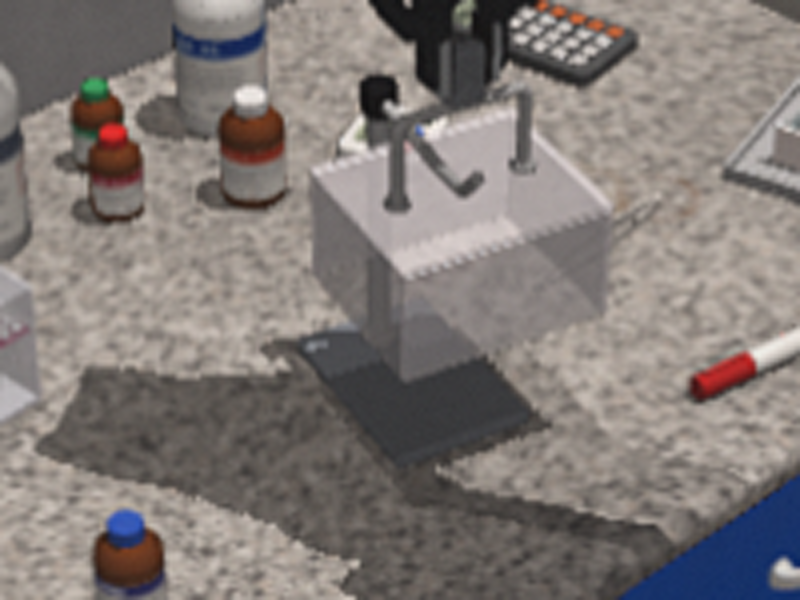

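View pics/w6.png

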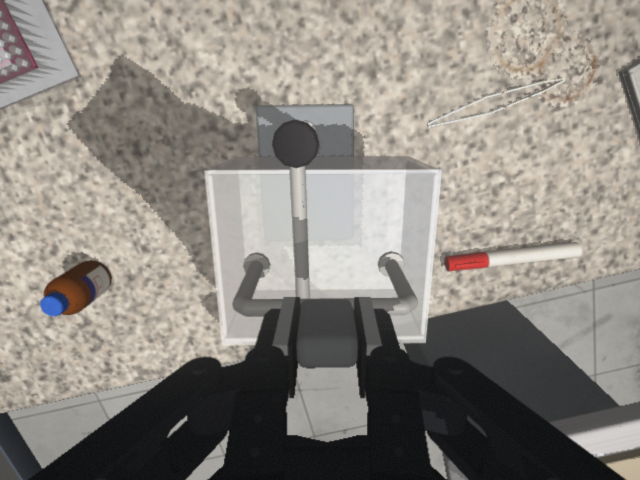

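The hook is inside the handle with no contact, but the hood overshot about 15 mm in x and 12 mm in y. I'll step back in small moves.

{"method": "send_rows", "body": {
  "rows": [
    [-1,-0.004,-0.004,0,-0.005],
    [-1,-0.004,-0.004,0,-0.005],
    [-1,-0.003,-0.002,0,0],
    [-1,-0.002,-0.001,0,0],
    [-1,0,0,0,0]
  ]
}}

```text
clock: 9.87
eef_pos: [505.3, 255.6, 225.1]
tool_rot: [3.113, -0.027, -0.219]
force: [0.2, 0.1, -1.7]
width: 22.8
```

```bash
python3 - <<'E'
from h import *
plan((509.5,252.8,195),-.222)
im=wrist();C=cloud(im);P=C.reshape(-1,3)
s=read_state();yaw=s["tool_rot"][2];o=s["eef_pos"][:2]
ex=np.array([np.cos(yaw),np.sin(yaw)]);ey=np.array([-np.sin(yaw),np.cos(yaw)])
L=np.c_[(P[:,:2]-o)@ex,(P[:,:2]-o)@ey,P[:,2]]
m=(abs(L[:,0])<50)&(abs(L[:,1])<58)&(L[:,2]>145)&(L[:,2]<172);q=L[m];print("roof",len(q),np.median(q,0))
m=(abs(L[:,0])<30)&(abs(L[:,1])<45)&(abs(L[:,1])>28)&(L[:,2]>200)&(L[:,2]<235);q=L[m];print("bar",len(q),q[q[:,1]>0].mean(0),q[q[:,1]<0].mean(0))
for x in range(504,600,12):
    q=sel(C,x,x+12,225,280,172,200)
    if len(q):print(x+6,len(q),np.median(q,0).round(1))
E
```

```text
pos [505.3 255.6 225.1] yaw -0.219 rot [ 3.113 -0.027 -0.219] tool delta [0.0047 0.0019 0.0301] roll 0.003 dist 0.031 width 22.8 F [ 0.2  0.1 -1.7] clk 9.8667
roof 21851 [ 15.57730894   5.26082213 160.33933446]
bar 1336 [ -0.22415163  35.71399932 213.44592001] [-3.48092876e-02 -3.61007310e+01  2.13771751e+02]
510 288 [510.1 252.7 179.2]
522 298 [522.  250.  179.4]
534 336 [534.3 247.4 180.5]
546 367 [546.1 244.8 181.8]
558 388 [558.  242.1 183.2]
570 422 [570.2 239.3 184.6]
582 700 [584.1 235.8 193.1]
594 1225 [593.9 234.6 193.7]
```

{"method": "send_rows", "body": {
  "rows": [
    [-1,0.002,0.001,0.004,0],
    [-1,0.001,0,0.006,0],
    [-1,0,0,0.006,0],
    [-1,0,0,0.005,0],
    [-1,0,0,0.003,0],
    [-1,0,0,0,0]
  ]
}}

```text
clock: 10.42
eef_pos: [509.1, 252.1, 198.4]
tool_rot: [3.112, -0.027, -0.219]
force: [0.7, -0.0, -1.0]
width: 22.8
```

```bash
python3 - <<'E'
from h import *
plan((509.5,252.8,194),-.222)
E
```

```text
pos [509.1 252.1 198.4] yaw -0.219 rot [ 3.112 -0.027 -0.219] tool delta [ 0.0002 -0.0007  0.0044] roll 0.003 dist 0.004 width 22.8 F [ 0.7 -0.  -1. ] clk 10.4167
```

{"method": "send_rows", "body": {
  "rows": [
    [-1,0,0,0.002,0],
    [-1,0,0,0.002,0],
    [-1,0,0,0,0]
  ]
}}

```text
clock: 10.67
eef_pos: [509.4, 251.8, 194.3]
tool_rot: [3.112, -0.027, -0.22]
force: [-1.2, -1.1, 1.6]
width: 22.9
```

```bash
python3 - <<'E'
from h import *
plan((509.5,252.8,194),-.222)
E
```

```text
pos [509.4 251.8 194.3] yaw -0.22 rot [ 3.112 -0.027 -0.22 ] tool delta [-0.0001 -0.001   0.0003] roll 0.002 dist 0.001 width 22.9 F [-1.2 -1.1  1.6] clk 10.6667
```

```bash
python3 - <<'E'
from h import *
im=get_image("scene");cv2.imwrite("pics/s6c.png",cv2.resize(im["image"][190:340,240:440],None,fx=4,fy=4,interpolation=cv2.INTER_CUBIC))
im=wrist();cv2.imwrite("pics/w7.png",im["image"])
print(read_state()["force"])
E
```

```text
[-0.84554932 -0.38481886  1.06938684]
```

View pics/s6c.png

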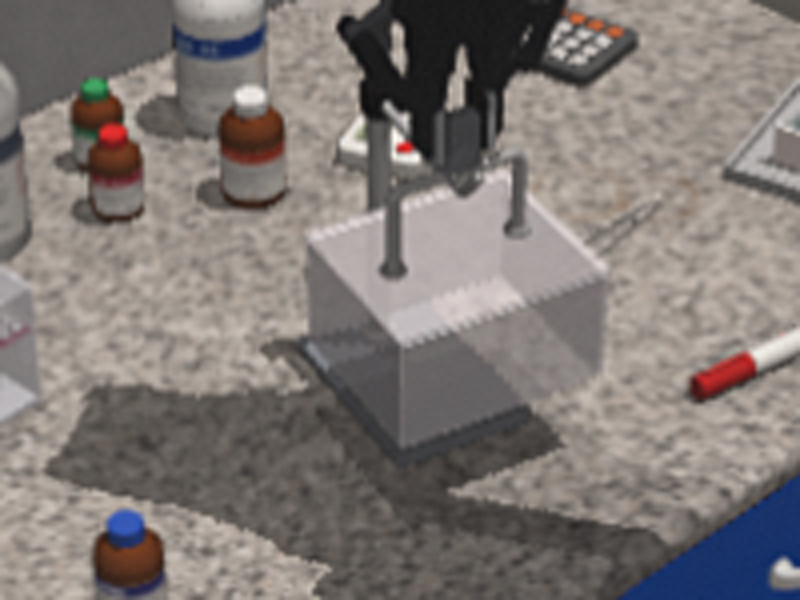

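View pics/w7.png

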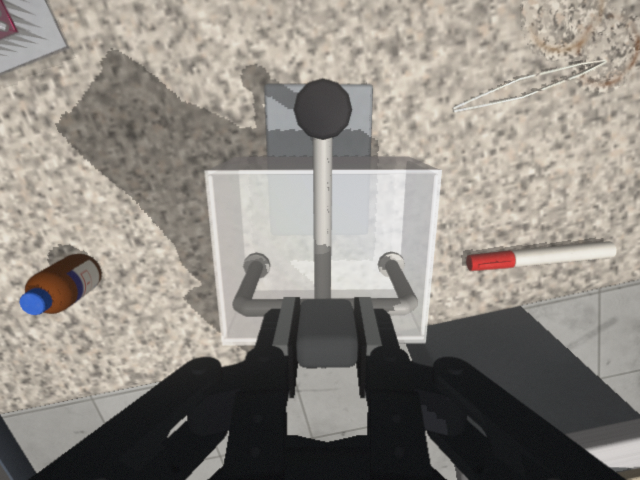

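The hook passes through the middle of the handle (wrist px 322,290) and the bar is on the seat. I'll open gradually now.

{"method": "send_rows", "body": {
  "rows": [
    [-1,0,0,0.0008,0],
    [-0.45,0,0,0,0],
    [-0.35,0,0,0,0],
    [-0.2,0,0,0,0],
    [-0.1,0,0,0,0],
    [0,0,0,0,0],
    [0,0,0,0,0],
    [0,0,0,0,0]
  ]
}}

```text
clock: 11.43
eef_pos: [510.4, 252.3, 194.2]
tool_rot: [3.114, -0.03, -0.22]
force: [0.4, -0.1, -0.6]
width: 42.2
```

```bash
python3 - <<'E'
from h import *
plan((509.5,252.8,234),-.222)
im=get_image("scene");cv2.imwrite("pics/s7c.png",cv2.resize(im["image"][190:340,240:440],None,fx=4,fy=4,interpolation=cv2.INTER_CUBIC))
im=wrist();cv2.imwrite("pics/w8.png",im["image"])
E
```

```text
pos [510.4 252.3 194.2] yaw -0.22 rot [ 3.114 -0.03  -0.22 ] tool delta [-0.001  -0.0003 -0.0398] roll 0.002 dist 0.04 width 42.2 F [ 0.4 -0.1 -0.6] clk 11.4333
```

View pics/s7c.png

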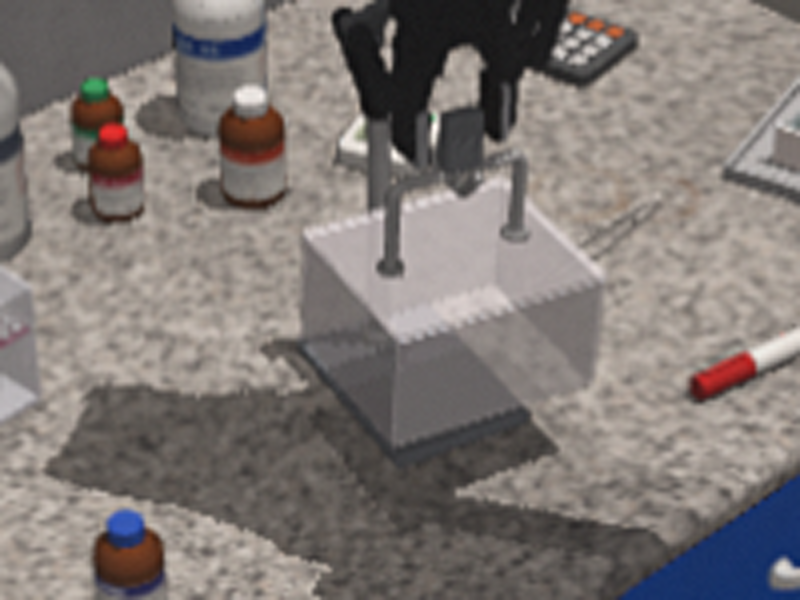

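View pics/w8.png

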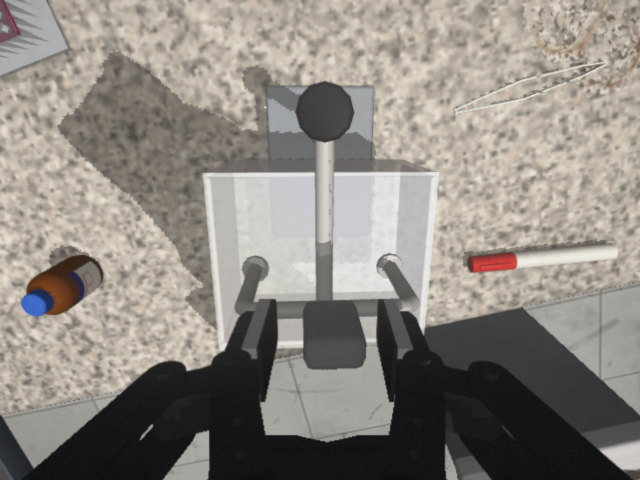

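{"method": "send_rows", "body": {
  "rows": [
    [0,0,0,-0.004,0],
    [0,0.0002,0.0002,-0.008,0],
    [0,0.0003,0.0003,-0.01,0],
    [0,0.0003,0.0003,-0.012,0],
    [0,0.0003,0.0003,-0.014,0],
    [0,0.0003,0.0003,-0.014,0],
    [0,0.0003,0.0003,-0.014,0],
    [0.5,0,0,-0.01,0],
    [1,0,0,0,0]
  ]
}}

```text
clock: 12.28
eef_pos: [510.3, 253.4, 290.8]
tool_rot: [3.117, -0.032, -0.22]
force: [0.5, 0.7, -0.8]
width: 65.3
```

```bash
python3 - <<'E'
from h import *
plan((440,60,280),.1)
im=get_image("scene");cv2.imwrite("pics/s8c.png",cv2.resize(im["image"][190:340,240:440],None,fx=4,fy=4,interpolation=cv2.INTER_CUBIC))
im=wrist();cv2.imwrite("pics/w9.png",im["image"]);C=cloud(im)
p=sel(C,480,540,225,280,207,226);print("tab",len(p),p.mean(0).round(1))
E
```

```text
pos [510.3 253.4 290.8] yaw -0.22 rot [ 3.117 -0.032 -0.22 ] tool delta [-0.0264  0.2041  0.0108] roll -0.32 dist 0.206 width 65.3 F [ 0.5  0.7 -0.8] clk 12.2833
tab 968 [509.6 250.1 218.9]
```

View pics/s8c.png

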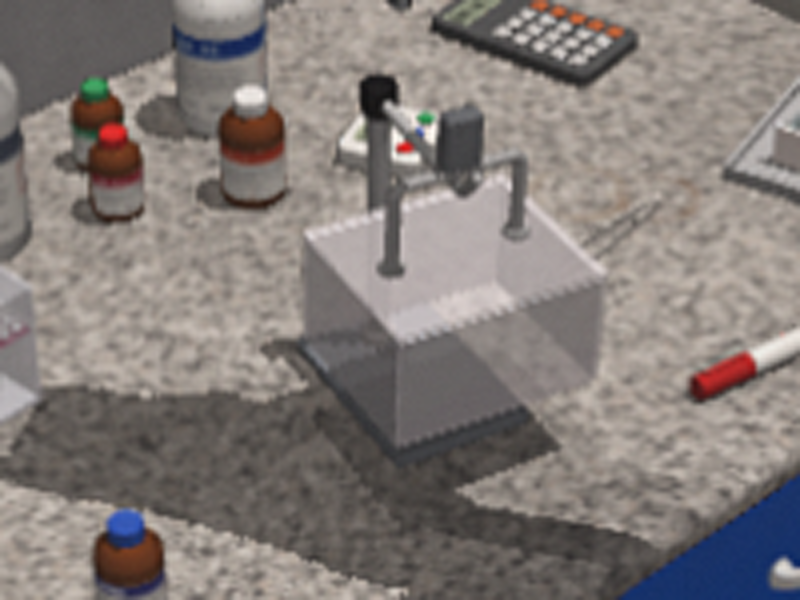

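The hood hangs level on its own (tab top at z≈221, as expected). Next is the rack, gripped across its x, so the tool yaw goes to about 1.85.

```bash
cat >> h.py <<'E'
def rows(target,yaw,n,claw):
    s=read_state();p=s["eef_pos"];y=s["tool_rot"][2];R=Rotation.from_euler("xyz",s["tool_rot"])
    d=(np.array(target)-p)/1000;dy=(yaw-y+np.pi)%(2*np.pi)-np.pi
    w=np.minimum(np.minimum(np.arange(1,n+1)/3,1),np.arange(n,0,-1)/3);w=w/w.sum()
    a=0;out=[]
    for i in range(n):
        Rt=Rotation.from_euler("z",a)*R
        t=Rt.inv().apply(d*w[i]);out.append([claw]+[round(v,4) for v in t]+[round(-dy*w[i],3)]);a+=dy*w[i]
    print(str(out))
E
python3 - <<'E'
from h import *
rows((440,50,285),.85,12,1)
im=get_image("top");cv2.imwrite("pics/t9.png",cv2.resize(im["image"][210:320,390:510],None,fx=5,fy=5,interpolation=cv2.INTER_CUBIC));pickle.dump(im,open("t9.pkl","wb"))
print([(round(r["score"],2),r["box"]) for r in recognise(im,"rack_grip")])
C=cloud(im)
p=sel(C,460,610,-240,-80,58,80);print(len(p),p.mean(0));
r=cv2.minAreaRect(p[:,:2].astype(np.float32));print(r)
im=get_image("scene")
C=cloud(im)
p=sel(C,460,610,-240,-80,58,80);print(len(p),p.mean(0));print(cv2.minAreaRect(p[:,:2].astype(np.float32)))
E
```

```text
[[1, np.float64(-0.0008), np.float64(0.0071), np.float64(0.0003), np.float64(-0.036)], [1, np.float64(-0.0021), np.float64(0.0141), np.float64(0.0006), np.float64(-0.071)], [1, np.float64(-0.0046), np.float64(0.0209), np.float64(0.0008), np.float64(-0.107)], [1, np.float64(-0.0068), np.float64(0.0203), np.float64(0.0007), np.float64(-0.107)], [1, np.float64(-0.009), np.float64(0.0195), np.float64(0.0006), np.float64(-0.107)], [1, np.float64(-0.011), np.float64(0.0184), np.float64(0.0005), np.float64(-0.107)], [1, np.float64(-0.0129), np.float64(0.0171), np.float64(0.0004), np.float64(-0.107)], [1, np.float64(-0.0146), np.float64(0.0157), np.float64(0.0003), np.float64(-0.107)], [1, np.float64(-0.0162), np.float64(0.014), np.float64(0.0003), np.float64(-0.107)], [1, np.float64(-0.0176), np.float64(0.0122), np.float64(0.0002), np.float64(-0.107)], [1, np.float64(-0.0126), np.float64(0.0068), np.float64(0.0), np.float64(-0.071)], [1, np.float64(-0.0065), np.float64(0.003), np.float64(0.0), np.float64(-0.036)]]
[(0.85, [433.4, 251.7, 472.2, 284.6])]
121 [ 537.63616522 -158.26732694   68.74639083]
((537.5797119140625, -159.31198120117188), (13.593791007995605, 102.09635925292969), 15.986618995666504)
105 [ 535.76112956 -163.45646077   65.19641166]
((529.0587158203125, -192.24258422851562), (75.30919647216797, 151.4433135986328), 29.651273727416992)
```

View pics/t9.png

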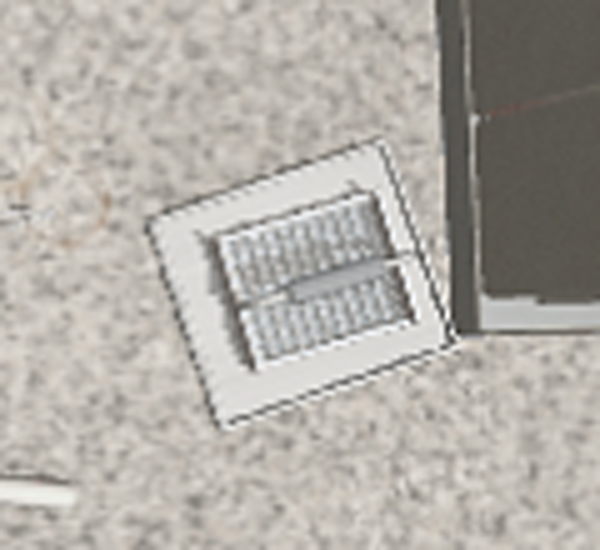

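The rack stands centred in the tray, with its grip bar at crop (340,280), i.e. at about (537,-159) with yaw about 16°.

{"method": "send_rows", "body": {
  "rows": [
    [1,-0.0008,0.007,0,-0.036],
    [1,-0.002,0.014,0.0005,-0.071],
    [1,-0.0046,0.021,0.0008,-0.107],
    [1,-0.007,0.02,0.0007,-0.107],
    [1,-0.009,0.0195,0.0006,-0.107],
    [1,-0.011,0.0185,0.0005,-0.107],
    [1,-0.013,0.017,0.0004,-0.107],
    [1,-0.0145,0.0155,0.0003,-0.107],
    [1,-0.016,0.014,0.0003,-0.107],
    [1,-0.0175,0.012,0.0002,-0.107],
    [1,-0.0125,0.007,0,-0.071],
    [1,-0.0065,0.003,0,-0.036]
  ]
}}

```text
clock: 13.53
eef_pos: [434.6, 41.2, 278.3]
tool_rot: [3.117, 0.032, 0.91]
force: [0.4, -0.3, 1.0]
width: 85.4
```

```bash
sed -i 's/round(v,4)/round(float(v),4)/;s/round(-dy\*w\[i\],3)/round(float(-dy*w[i]),3)/' h.py && python3 - <<'E'
from h import *
plan((536,-155,240),1.847)
rows((537,-157,240),1.847,12,1)
E
```

```text
pos [434.6  41.2 278.3] yaw 0.91 rot [3.117 0.032 0.91 ] tool delta [-0.0927  0.2005  0.0383] roll -0.937 dist 0.224 width 85.4 F [ 0.4 -0.3  1. ] clk 13.5333
[[1, -0.0031, 0.0067, 0.0015, -0.031], [1, -0.0066, 0.0132, 0.0031, -0.062], [1, -0.0111, 0.0192, 0.0047, -0.094], [1, -0.0128, 0.018, 0.0047, -0.094], [1, -0.0145, 0.0167, 0.0047, -0.094], [1, -0.016, 0.0153, 0.0047, -0.094], [1, -0.0174, 0.0137, 0.0047, -0.094], [1, -0.0186, 0.012, 0.0047, -0.094], [1, -0.0196, 0.0102, 0.0047, -0.094], [1, -0.0205, 0.0083, 0.0047, -0.094], [1, -0.0141, 0.0042, 0.0031, -0.062], [1, -0.0072, 0.0017, 0.0015, -0.031]]
```

{"method": "send_rows", "body": {
  "rows": [
    [1,-0.003,0.0067,0.0015,-0.031],
    [1,-0.0066,0.013,0.003,-0.062],
    [1,-0.011,0.019,0.0045,-0.094],
    [1,-0.0128,0.018,0.0045,-0.094],
    [1,-0.0145,0.0167,0.0045,-0.094],
    [1,-0.016,0.0153,0.0045,-0.094],
    [1,-0.0174,0.0137,0.0045,-0.094],
    [1,-0.0186,0.012,0.0045,-0.094],
    [1,-0.019,0.01,0.0045,-0.094],
    [1,-0.018,0.008,0.0045,-0.094],
    [1,-0.01,0.004,0.003,-0.05],
    [1,-0.004,0.001,0,-0.01],
    [1,0,0,0,0]
  ]
}}

```text
$.rows: bad value
```

{"method": "send_rows", "body": {
  "rows": [
    [1,-0.003,0.0067,0.0015,-0.031],
    [1,-0.0066,0.013,0.003,-0.062],
    [1,-0.011,0.019,0.0045,-0.094],
    [1,-0.0128,0.018,0.0045,-0.094],
    [1,-0.0145,0.0167,0.0045,-0.094],
    [1,-0.016,0.0153,0.0045,-0.094],
    [1,-0.0174,0.0137,0.0045,-0.094],
    [1,-0.0186,0.012,0.0045,-0.094],
    [1,-0.019,0.01,0.0045,-0.094],
    [1,-0.018,0.008,0.0045,-0.094],
    [1,-0.01,0.004,0.003,-0.05],
    [1,0,0,0,0]
  ]
}}

```text
clock: 14.53
eef_pos: [530.2, -153.4, 230.3]
tool_rot: [-3.113, 0.031, 1.851]
force: [0.5, -0.3, 0.3]
width: 85.6
```

```bash
cat > rk.py <<'E'
from h import *
def rack(fn):
    im=wrist();cv2.imwrite(fn,im["image"]);C=cloud(im)
    p=sel(C,500,575,-200,-115,60,80)
    print("bar",len(p))
    if len(p)>50:
        print(p.mean(0).round(1),cv2.minAreaRect(p[:,:2].astype(np.float32)))
        d=cv2.fitLine(p[:,:2].astype(np.float32),cv2.DIST_HUBER,0,.01,.01).ravel();a=np.arctan2(d[1],d[0])%np.pi
        print("line",d,"tool yaw wanted",a, "top z",np.percentile(p[:,2],90))
E
python3 - <<'E'
from rk import *
plan((537,-158,140),1.847)
rack("pics/w10.png")
E
```

```text
pos [ 530.2 -153.4  230.3] yaw 1.851 rot [-3.113  0.031  1.851] tool delta [-0.0063  0.0053  0.0903] roll 0.004 dist 0.091 width 85.6 F [ 0.5 -0.3  0.3] clk 14.5333
bar 1285
[ 536.5 -157.7   68.2] ((536.5031127929688, -157.57431030273438), (14.013601303100586, 87.76651000976562), 15.069533348083496)
line [ 2.6221579e-01 -9.6500927e-01  5.3610022e+02 -1.5620885e+02] tool yaw wanted 1.836114 top z 70.28567548155021
```

View pics/w10.png

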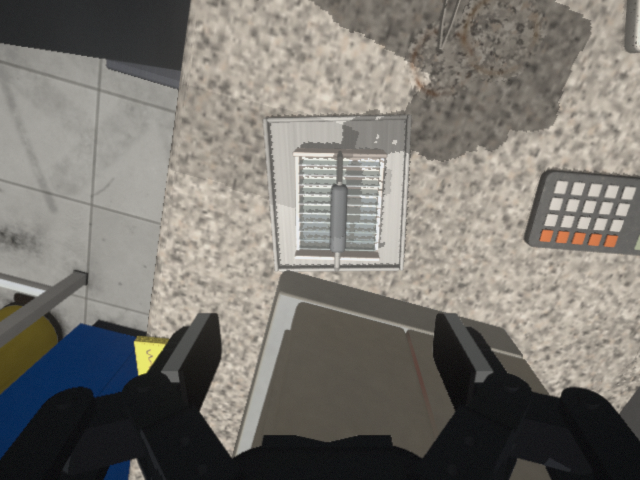

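```bash
python3 - <<'E'
from h import *
rows((536.5,-157.5,120),1.84,9,1)
E
```

```text
[[1, -0.0002, 0.0004, 0.0053, 0.0], [1, -0.0003, 0.0008, 0.0105, 0.001], [1, -0.0005, 0.0012, 0.0158, 0.001], [1, -0.0005, 0.0012, 0.0158, 0.001], [1, -0.0005, 0.0012, 0.0158, 0.001], [1, -0.0005, 0.0012, 0.0158, 0.001], [1, -0.0005, 0.0012, 0.0158, 0.001], [1, -0.0003, 0.0008, 0.0105, 0.001], [1, -0.0002, 0.0004, 0.0053, 0.0]]
```

{"method": "send_rows", "body": {
  "rows": [
    [1,-0.0002,0.0004,0.005,0],
    [1,-0.0003,0.0008,0.01,0.001],
    [1,-0.0005,0.0012,0.015,0.001],
    [1,-0.0005,0.0012,0.015,0.001],
    [1,-0.0005,0.0012,0.015,0.001],
    [1,-0.0005,0.0012,0.015,0.001],
    [1,-0.0005,0.0012,0.015,0.001],
    [1,-0.0003,0.0008,0.01,0.001],
    [1,-0.0002,0.0004,0.004,0],
    [1,0,0,0,0]
  ]
}}

```text
clock: 15.42
eef_pos: [532.2, -145.6, 118.5]
tool_rot: [-3.109, 0.026, 1.846]
force: [0.2, 0.9, -0.4]
width: 85.3
```

```bash
python3 - <<'E'
from rk import *
plan((536.5,-157.5,120),1.84)
rack("pics/w11.png")
E
```

```text
pos [ 532.2 -145.6  118.5] yaw 1.846 rot [-3.109  0.026  1.846] tool delta [-0.0126  0.0009 -0.0015] roll 0.006 dist 0.013 width 85.3 F [ 0.2  0.9 -0.4] clk 15.4167
bar 2638
[ 536.1 -156.2   68.2] ((536.4909057617188, -157.57945251464844), (14.018776893615723, 88.48670959472656), 15.071017265319824)
line [ 2.6133564e-01 -9.6524799e-01  5.3562274e+02 -1.5442035e+02] tool yaw wanted 1.8352021 top z 70.21903975369887
```

View pics/w11.png

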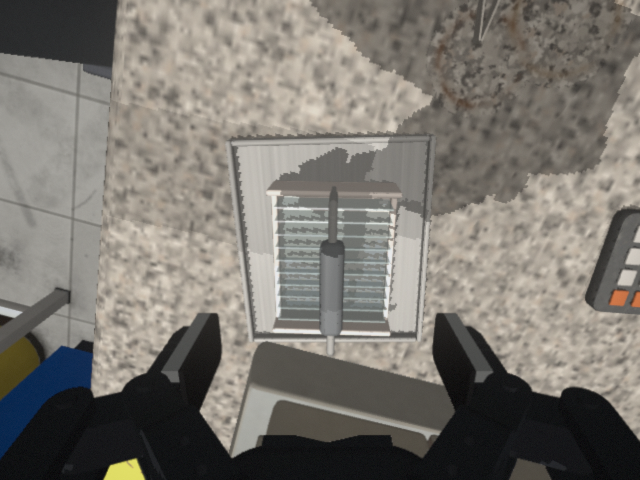

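```bash
python3 - <<'E'
from rk import *
im=wrist()
a=onplane(im,(333,243),69);b=onplane(im,(331,334),69);print(a,b,(a+b)/2,np.linalg.norm(a-b))
rows((536.5,-157.5,75),1.836,7,1)
E
```

```text
[ 530.68907685 -132.42393194   69.        ] [ 545.86599733 -189.14580301   69.        ] [ 538.27753709 -160.78486748   69.        ] 58.717199978606615
[[1, -0.0007, 0.0001, 0.003, 0.001], [1, -0.0015, 0.0002, 0.006, 0.001], [1, -0.0022, 0.0003, 0.009, 0.002], [1, -0.0022, 0.0003, 0.009, 0.002], [1, -0.0022, 0.0003, 0.009, 0.002], [1, -0.0015, 0.0002, 0.006, 0.001], [1, -0.0007, 0.0001, 0.003, 0.001]]
```

{"method": "send_rows", "body": {
  "rows": [
    [1,-0.001,0.0002,0.003,0.001],
    [1,-0.002,0.0003,0.006,0.001],
    [1,-0.003,0.0004,0.009,0.002],
    [1,-0.003,0.0004,0.009,0.002],
    [1,-0.003,0.0004,0.009,0.002],
    [1,-0.002,0.0003,0.006,0.001],
    [1,-0.001,0,0.003,0.001],
    [1,0,0,0,0]
  ]
}}

```text
clock: 16.18
eef_pos: [540.3, -164.4, 72.6]
tool_rot: [-3.116, 0.03, 1.833]
force: [0.5, -0.5, 0.6]
width: 85.7
```

```bash
python3 - <<'E'
from rk import *
plan((537.8,-160,45),1.836)
rows((537.8,-160,45),1.836,6,1)
rack("pics/w12.png")
E
```

```text
pos [ 540.3 -164.4   72.6] yaw 1.833 rot [-3.116  0.03   1.833] tool delta [ 0.0049 -0.0013  0.0276] roll -0.003 dist 0.028 width 85.7 F [ 0.5 -0.5  0.6] clk 16.1833
[[1, 0.0005, -0.0, 0.0023, -0.0], [1, 0.001, -0.0001, 0.0046, -0.001], [1, 0.0014, -0.0001, 0.0069, -0.001], [1, 0.0014, -0.0001, 0.0069, -0.001], [1, 0.001, -0.0001, 0.0046, -0.001], [1, 0.0005, -0.0, 0.0023, -0.0]]
bar 4409
[ 536.  -155.5   68.2] ((536.4383544921875, -157.5987091064453), (14.063069343566895, 88.412109375), 15.021738052368164)
line [ 2.6341164e-01 -9.6468353e-01  5.3553131e+02 -1.5374753e+02] tool yaw wanted 1.8373535 top z 70.14550283299465
```

View pics/w12.png

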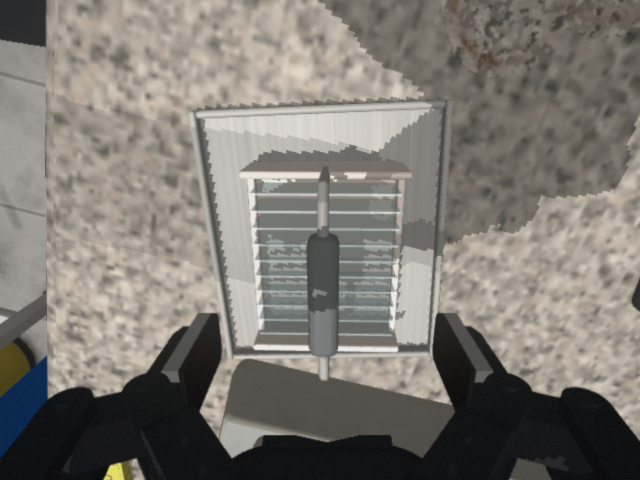

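{"method": "send_rows", "body": {
  "rows": [
    [1,0.0005,0,0.0025,0],
    [1,0.001,-0.0004,0.0045,-0.001],
    [1,0.0014,-0.0004,0.0065,-0.001],
    [1,0.0014,-0.0002,0.0065,0],
    [1,0.0007,0,0.0045,0],
    [1,0,0,0.0022,0],
    [1,0,0,0,0]
  ]
}}

```text
clock: 16.82
eef_pos: [537.9, -159.3, 43.9]
tool_rot: [-3.117, 0.03, 1.836]
force: [-0.7, 0.2, -1.6]
width: 85.4
```

```bash
python3 - <<'E'
from rk import *
plan((537.2,-160,44),1.837)
E
```

```text
pos [ 537.9 -159.3   43.9] yaw 1.836 rot [-3.117  0.03   1.836] tool delta [-0.0005 -0.0008 -0.0001] roll -0.001 dist 0.001 width 85.4 F [-0.7  0.2 -1.6] clk 16.8167
```

{"method": "send_rows", "body": {
  "rows": [
    [0,0,0,0,0],
    [-0.4,0,0,0,0],
    [-0.6,0,0,0,0],
    [-0.8,0,0,0,0],
    [-1,0,0,0,0],
    [-1,0,0,0,0],
    [-1,0,0,0,0],
    [-1,0,0,0,0],
    [-1,0,0,0,0]
  ]
}}

```text
clock: 17.57
eef_pos: [537.8, -159.6, 44.4]
tool_rot: [-3.117, 0.03, 1.836]
force: [0.1, 0.5, -0.4]
width: 12.7
```

```bash
python3 - <<'E'
from rk import *
plan((537.5,-159.5,144),1.837)
im=wrist();cv2.imwrite("pics/w13.png",im["image"])
rows((537.5,-159.5,100),1.837,9,-1)
E
```

```text
pos [ 537.8 -159.6   44.4] yaw 1.836 rot [-3.117  0.03   1.836] tool delta [ 0.0002 -0.0003 -0.0996] roll -0.001 dist 0.1 width 12.7 F [ 0.1  0.5 -0.4] clk 17.5667
[[-1, -0.0001, -0.0001, -0.0026, -0.0], [-1, -0.0001, -0.0002, -0.0053, -0.0], [-1, -0.0002, -0.0002, -0.0079, -0.0], [-1, -0.0002, -0.0002, -0.0079, -0.0], [-1, -0.0002, -0.0002, -0.0079, -0.0], [-1, -0.0002, -0.0002, -0.0079, -0.0], [-1, -0.0002, -0.0002, -0.0079, -0.0], [-1, -0.0001, -0.0002, -0.0053, -0.0], [-1, -0.0001, -0.0001, -0.0026, -0.0]]
```

View pics/w13.png

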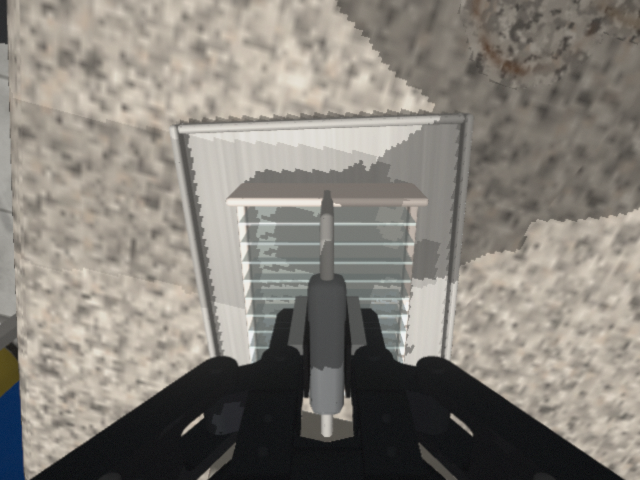

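The bar is gripped near its middle (wrist px 327,340). Lifting.

{"method": "send_rows", "body": {
  "rows": [
    [-1,0,0,-0.0025,0],
    [-1,0,-0.0002,-0.005,0],
    [-1,-0.0002,-0.0002,-0.008,0],
    [-1,-0.0002,-0.0002,-0.008,0],
    [-1,-0.0002,-0.0002,-0.008,0],
    [-1,-0.0002,-0.0002,-0.008,0],
    [-1,-0.0002,-0.0002,-0.008,0],
    [-1,-0.0001,-0.0002,-0.005,0],
    [-1,0,0,-0.0025,0]
  ]
}}

```text
clock: 18.37
eef_pos: [537.2, -158.9, 105.3]
tool_rot: [-3.117, 0.03, 1.836]
force: [0.1, -0.7, -1.7]
width: 12.8
```

```bash
python3 - <<'E'
from rk import *
plan((537.5,-159.5,144),1.837)
im=get_image("scene");cv2.imwrite("pics/s14.png",cv2.resize(im["image"][60:310,300:640],None,fx=2.3,fy=2.3))
rows((537.5,-159.5,144),1.837,8,-1)
E
```

```text
pos [ 537.2 -158.9  105.3] yaw 1.836 rot [-3.117  0.03   1.836] tool delta [-0.0007  0.0001 -0.0387] roll -0.001 dist 0.039 width 12.8 F [ 0.1 -0.7 -1.7] clk 18.3667
[[-1, -0.0001, -0.0001, -0.0021, -0.0], [-1, -0.0002, -0.0001, -0.0043, -0.0], [-1, -0.0003, -0.0002, -0.0064, -0.0], [-1, -0.0003, -0.0002, -0.0064, -0.0], [-1, -0.0003, -0.0002, -0.0064, -0.0], [-1, -0.0003, -0.0002, -0.0064, -0.0], [-1, -0.0002, -0.0001, -0.0043, -0.0], [-1, -0.0001, -0.0001, -0.0021, -0.0]]
```

View pics/s14.png

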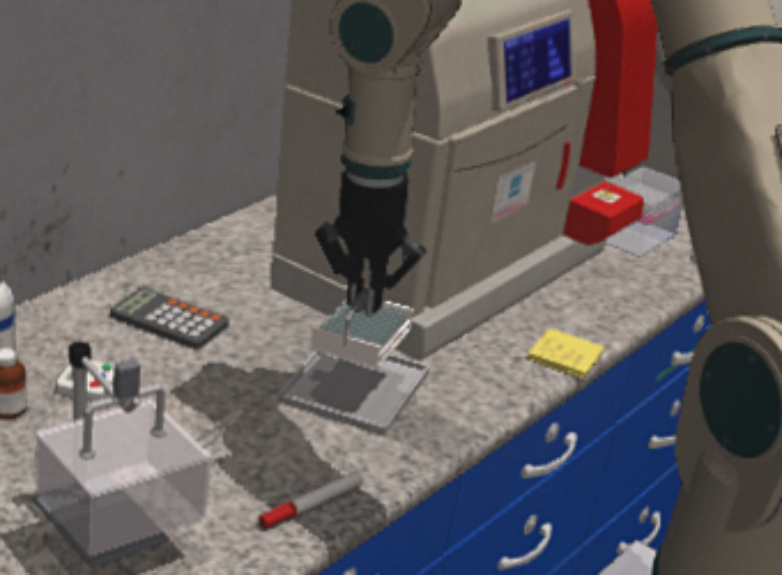

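{"method": "send_rows", "body": {
  "rows": [
    [-1,-0.0001,0,-0.002,0],
    [-1,-0.0002,0,-0.004,0],
    [-1,-0.0003,-0.0002,-0.0065,0],
    [-1,-0.0003,-0.0002,-0.0065,0],
    [-1,-0.0003,-0.0002,-0.0065,0],
    [-1,-0.0003,-0.0002,-0.006,0],
    [-1,-0.0002,0,-0.004,0],
    [-1,0,0,-0.002,0],
    [-1,0,0,0,0],
    [-1,0,0,0,0],
    [-1,0,0,0,0],
    [-1,0,0,0,0]
  ]
}}

```text
clock: 19.42
eef_pos: [537.1, -159.4, 146.8]
tool_rot: [-3.116, 0.03, 1.836]
force: [0.1, 0.1, -1.9]
width: 12.8
```

```bash
python3 - <<'E'
from rk import *
plan((537.5,-159.5,144),1.837)
im=get_image("scene");cv2.imwrite("pics/s15.png",im["image"])
cv2.imwrite("pics/s15c.png",cv2.resize(im["image"][130:270,410:510],None,fx=4.2,fy=4.2,interpolation=cv2.INTER_CUBIC))
im2=wrist();cv2.imwrite("pics/w15.png",im2["image"])
for n,i in(("scene",im),("wrist",im2)):
    C=cloud(i)
    p=sel(C,470,605,-235,-85,118,150)
    A=np.c_[p[:,:2]-[537,-159],np.ones(len(p))]
    w=np.ones(len(p),bool)
    for k in range(8):
        co=np.linalg.lstsq(A[w],p[w,2],rcond=None)[0];w=abs(A@co-p[:,2])<5
    print(n,len(p),w.sum(),co)
    p=sel(C,440,575,215,300,205,226);print("hood tab",len(p),p.mean(0).round(1) if len(p) else 0)
print(read_state()["qd"].round(3))
E
```

```text
pos [ 537.1 -159.4  146.8] yaw 1.836 rot [-3.116  0.03   1.836] tool delta [-0.0002  0.0003  0.0028] roll -0.001 dist 0.003 width 12.8 F [ 0.1  0.1 -1.9] clk 19.4167
scene 693 480 [-2.60107145e-02 -1.46055557e-02  1.33868174e+02]
hood tab 92 [503.6 256.3 213.8]
wrist 20326 9642 [-1.87287425e-02  1.84001632e-02  1.30607262e+02]
hood tab 0 0
[ 0.     0.002 -0.    -0.001  0.001 -0.    -0.001]
```

View pics/s15.png

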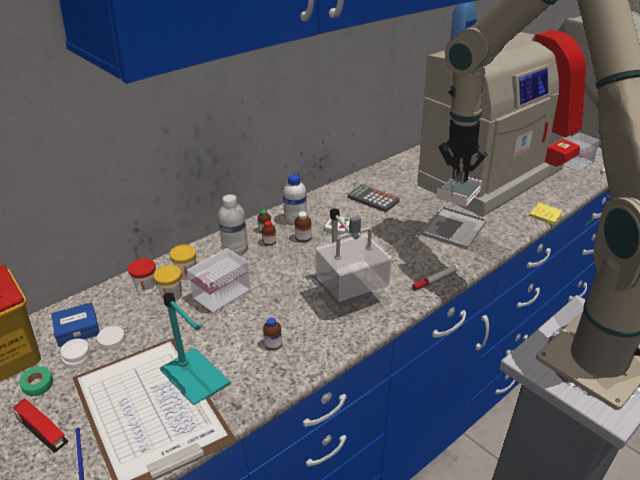

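View pics/w15.png

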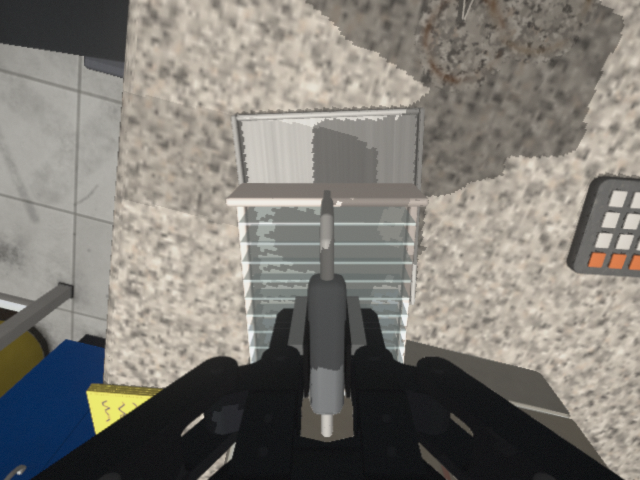

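The rack is up about 102 mm, still, with a tilt of about 0.03 rad. The hood hangs at scene px (353,262). Handing in.

```bash
python3 -c "
from cell import *
print(finish_job());s=read_state();print(s['clock'],s['eef_pos'],s['width'])"
```

```text
the job is handed in; nothing more can be done
None
the job is handed in; nothing more can be done
```

I handed the job in at about 19.4 s. The hood is hanging on the grey stand's hook, and the rack is held about 102 mm above the tray. `finish_job` gave no verdict.

- **Hood:** I lifted it by its tab, turned it about 28° and lowered its handle bar onto the hook seat. Right after release it hung level and alone. Its tab centre was within about 3 mm of the seat horizontally, with the tab top at about the expected 221 mm. The final scene picture still shows it hanging.
- **Rack:** It is gripped near the middle of its handle bar, with the opening reading 12.8 mm. Its centre is within a few mm of where it stood in the tray. I did not separately measure its distance from the tray's middle. Plane fits put its tilt at about 0.03 rad against the 0.12 limit, and joint speeds were near zero.
- **Bystanders:** In the final scene picture the marker, timer, calculator and stain bottle looked unmoved; I did not measure their positions. The forceps were clear in earlier views.

**What disagreed or went off:**
- The cameras differed by up to about 6 mm in y, so I used the wrist camera for grasps and hanging.
- The approach to the hook overshot by about 15 mm in x and 12 mm in y. I corrected this before lowering, and neither the pictures nor the force readings showed contact.
- The two rack tilt fits disagreed on direction, but both were small. The tool itself was tilted about 2°.

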